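# Load the sample boats into the feed chute, open side up

### The arm

A 6-joint arm with a two-finger parallel gripper is mounted at the origin on a cart in front of the work surface, level with it; the furniture and walls round the work are solid. World frame = base frame: x ahead of the robot, y to its left, z up, the work surface at z = 0. Lengths are in m, angles in rad, forces in N, time in s.
With the tool pointing down it reaches from about 0.3 to 0.875 m from the base axis. Payload 6.4 kg.
Tool frame: the origin (TCP) lies midway between the tips of the shut fingers; the grasp point (between the pads) lies 19 mm behind it; z points along the fingers, y is the line along which they close (so a half turn about z gives the same grasp; the last joint's range is limited). The gripper opens to 85 mm and grips with 20 to 120 N. Pads are 22 mm wide; open, the fingers measure 114 mm over their backs; the gripper's body (76 mm by 85 mm) begins 54 mm behind the grasp point. The pads swing forward as they close: fully open they stand 13 mm farther back than shut.
Start: joints at [1.081, 0.181, 1.607, -0, 1.354, -0.206], TCP at [0.161, 0.552, 0.231] pointing down, gripper open.
Joint ranges: [-2.99, 2.99], [-0.89, 2.07], [0.3, 2.58], [-1.14, 4.28], [0, 2.63], [-3.12, 3.12]. Speed limits (rad/s): [2.57, 2.57, 3.01, 3.14, 3.14, 3.14].

### API

Orientations are given as a unit quaternion [w, x, y, z].
In Python, from bench import sensors, vision, ctrl gives the robot as it stands.
- The arm moves only by the tool carry_out, never from a script. Its argument "deltas" is text: rows parted by semicolons, each of 7 numbers parted by spaces: the shift along the tool's x, y, z in mm, then the turn, a rotation vector about the tool's x, y, z in rad, then the closure, from 0 (fully open) to 1 (shut). In form: tx ty tz ax ay az claw; .... A call has 1 to 12 rows; each row is the pose to reach, as a shift and turn from the pose commanded when the call began, along the tool's axes at that moment; what a row does not reach only later rows make up. A row lasts 1/8 s, in which the tool goes at most 62.5 mm and 10.7 degrees, less where a joint would pass 70% of its speed; a pose out of reach is approached as far as the arm can. A call with a gripper value outside its range is refused whole. The fingers move at their own pace and stop on an object; the grip force is fixed at half the most. Time passes only in rows, so rows that repeat a pose let the fingers close. It gives the time, the measured TCP pose, the force, the opening and the grip force at its end, in the units of the state.
- sensors.get_obs(): the state, without advancing time (a new reading comes with each control period).
- vision.camera(name): name is "scene" or "top"; returns the picture (400x640x3 uint8, blue, green, red); there is no depth.
- vision.camera_model(name): a dict with "K" (3x3 intrinsics, pixels), "k1" (the pictures are not rectified: a ray, as slopes to the right and down, at radius r is drawn at 1 + k1 r^2 times it, then the intrinsics apply), "extrinsics" (4x4, takes a point from world to camera coordinates). Camera axes: x right, y down, z forward; pixel columns grow to the right and rows downward; lengths in m; the calibration is good to about 2 mm. A picture is of the moment at which its call begins. camera_model takes no time and is no camera call.
- ctrl.hand_in(): hands the job in; it is judged then, once.
The state is a dict: "time_s": time; "q": joint angles; "dq": joint speeds; "joint_efforts": joint torques, N m; "eef_pos": TCP position; "eef_rot": TCP orientation; "wrist_force": force on the tool from outside, world axes, zero at the start; "torque": the same for the moment, N m; "opening": opening from 0.0 (shut) to 1.0 (fully open); "grasp_force": force on a finger pad.
Only numpy, scipy, OpenCV 4.12 (cv2) and the standard library are available. Lean on these libraries where they do the work, as an engineer would, in place of code of your own. Each camera call takes 0.05 s, during which the arm holds its last target. There are 200 camera calls.

### The job

Load both steel sample boats into the sloping feed chute so that each lies open side up with its red tab end up the slope; one boat is lying upside down on the bench and has to be turned over first. Set each boat down on the open upper part of the chute, without dropping it from above, and let it slide down under the clear cover, so that in the end one boat rests against the blue stop at the bottom and the other against the first. Leave the tins, timer and jar where they are.

Things in the scene. Friction and masses are not known exactly. Their poses are not given: they have to be found in the camera images.
- boat_a_centre (a point): steel sample boat: open-topped trough 84 long x 40 wide x 40 high, walls and floor 4 thick, 0.14 kg; a red tab (26 wide, 5 thick) sticks out 12 from one end just under the rim. Point: middle of the 84x40x40 trough. Axes: x along it toward the tab end, z from underside to open side. Can stand on its flat plain end. Starts right way up on the bench.
- boat_b_centre (a point): steel sample boat: open-topped trough 84 long x 40 wide x 40 high, walls and floor 4 thick, 0.14 kg; a red tab (26 wide, 5 thick) sticks out 12 from one end just under the rim. Point: middle of the 84x40x40 trough. Axes: x along it toward the tab end, z from underside to open side. Can stand on its flat plain end. Starts upside down on the bench, resting on its rim.
- chute: fixed polished-steel chute sloping 22 degrees, on a stand; parts slide down it unaided within a second (friction about 0.15). Origin: middle of the floor's upper face, at the inner face of the blue stop (32 high) at the low end. Axes: x up the slope, y across, z square to the floor, up. Floor 330 long, 48 wide between guides 4 thick. x 0 to 150: clear cover, 52 clear inside, 55 over the floor on top.
- chute_load (a point): middle of the floor of the chute's open upper part, at x = 240 mm in the chute's frame (same axes). This part runs from x = 150 to 330; it is open above and has side guides only 6 high. Behind the chute stands a fixed blue oven, 480 high: its front face is at world x = 0.57 m and its right side at world y = -0.10 m; keep the wrist clear of it.
- tin_1: white lidded tin, 68 diameter x 38 high, a bystander; origin at the middle of its underside
- tin_2: white lidded tin, 54 diameter x 30 high, a bystander; origin at the middle of its underside
- timer: white bench timer 64x64x17, a bystander; origin at the middle of its underside
- jar: sample jar with black cap, 56 diameter x 70 high, a bystander; origin at the middle of its underside
Mind the look-alikes: they are no part of the job. What is shaped like the part that bears boat_a_centre but turquoise is not meant.

How it is judged:
At the end, for the whole second after the job is handed in: Both boats lie still in the chute on its floor (centre 12 to 30 mm above the floor, within 12 mm of the middle line), open side up and red tab uphill; the lower one's centre is 30 to 60 mm up the slope from the blue stop (resting against it), the other's 120 to 165 mm (resting against the first) (y of boat_a_centre in the frame of chute between -0.012 and 0.012 m and z of boat_a_centre in the frame of chute between 0.012 and 0.03 m and angle between each of boat_a_centre, boat_b_centre's own z axis and vertical below 0.6 rad and angle between each of boat_a_centre, boat_b_centre's own x axis and vertical below 1.4 rad and linear speed of each of boat_a, boat_b below 0.02 m/s and y of boat_b_centre in the frame of chute between -0.012 and 0.012 m and z of boat_b_centre in the frame of chute between 0.012 and 0.03 m and ((x of boat_a_centre in the frame of chute between 0.03 and 0.06 m and x of boat_b_centre in the frame of chute between 0.12 and 0.165 m) or (x of boat_b_centre in the frame of chute between 0.03 and 0.06 m and x of boat_a_centre in the frame of chute between 0.12 and 0.165 m))); the robot touches nothing.
It fails at once if boat A is dropped onto the chute (free in the air with its centre more than 75 mm above the chute floor) (z of boat_a_centre in the frame of chute above 0.075 m and x of boat_a_centre in the frame of chute between 0 and 0.36 m and y of boat_a_centre in the frame of chute between -0.06 and 0.06 m and contact force between boat_a and anything else below 0.02 N).
It fails at once if boat B is dropped onto the chute (free in the air with its centre more than 75 mm above the chute floor) (z of boat_b_centre in the frame of chute above 0.075 m and x of boat_b_centre in the frame of chute between 0 and 0.36 m and y of boat_b_centre in the frame of chute between -0.06 and 0.06 m and contact force between boat_b and anything else below 0.02 N).
It fails at once if a tin, the timer or the jar is pushed more than 30 mm from its place (distance of any of tin_1, tin_2, timer, jar from where it was at the start of the episode above 0.03 m).
It also fails if it takes over 72 s, if anything falls off the work surface, if the arm or the gripper's body presses on something with over 40 N, if the wrist force passes 120 N, or if a joint passes its speed limit or range.

## Working session

There is one attempt and no reset: what is moved stays moved. The work goes in short steps, Python scripts to look and compute and a tool call to move; the robot and the scene stay as the last step left them, time stands still between calls to the robot, and variables do not carry over. Pictures are saved under pics/ and viewed, at most 10 in all, crops included, and the job is handed in when it is done.

Besides the shell and the picture viewer there is one more tool, called after ">>>" by a JSON object that holds its "op" and its "data", one argument or row to a line. carry_out: Moves the arm, as the interface text tells. Its arguments: {"type":"object","properties":{"deltas":{"type":"string"}},"required":["deltas"]}

```bash
mkdir -p pics
python3 - <<'E'
from bench import sensors, vision, ctrl
import cv2,json
for n in("scene","top"):
    cv2.imwrite(f"pics/{n}0.png",vision.camera(n))
    m=vision.camera_model(n);print(n,m)
o=sensors.get_obs();print(o)
E
```

```text
scene {'K': array([[382.98353106,   0.        , 317.82646351],
       [  0.        , 382.98353106, 201.9286594 ],
       [  0.        ,   0.        ,   1.        ]]), 'k1': 0.009132122726729608, 'extrinsics': array([[-0.7248601 , -0.68885429, -0.00758987,  0.46046643],
       [-0.28788268,  0.3129026 , -0.90510525,  0.22835418],
       [ 0.62586053, -0.65388969, -0.42511983,  1.02008351],
       [ 0.        ,  0.        ,  0.        ,  1.        ]])}
top {'K': array([[509.00225761,   0.        , 319.12250062],
       [  0.        , 509.00225761, 201.27270787],
       [  0.        ,   0.        ,   1.        ]]), 'k1': -0.11245172148948032, 'extrinsics': array([[ 0.07468913, -0.99720341, -0.00262356,  0.00486298],
       [-0.93071874, -0.06876446, -0.35921314,  0.57929204],
       [ 0.35802816,  0.02927111, -0.93325186,  1.65402333],
       [ 0.        ,  0.        ,  0.        ,  1.        ]])}
{'time_s': 0.1, 'q': array([ 1.08071272e+00,  1.81440740e-01,  1.60785483e+00,  3.11837188e-05,
        1.35380014e+00, -2.06307075e-01]), 'dq': array([-0.0015898 , -0.00110976, -0.00076113, -0.00136104, -0.00065681,
       -0.00038932]), 'joint_efforts': array([ 3.92447173e-04, -4.45877373e+01, -3.52232766e+01, -2.72376710e-04,
        4.23400270e-03,  7.23786258e-07]), 'eef_pos': array([0.16074404, 0.55158981, 0.23051457]), 'eef_rot': array([-2.70733048e-04,  1.41415952e-01,  9.89949980e-01, -7.01234675e-04]), 'wrist_force': array([0.62688624, 0.61181772, 0.45895126]), 'torque': array([-0.00148327,  0.04064891, -0.00111272]), 'grasp_force': 0.0, 'opening': 1.0015092365067284}
```

View pics/scene0.png

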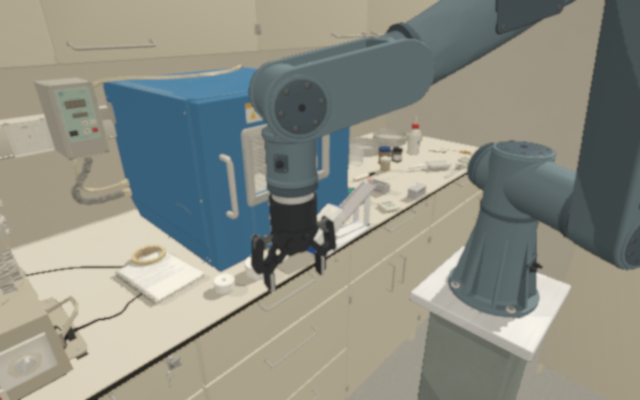

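View pics/top0.png

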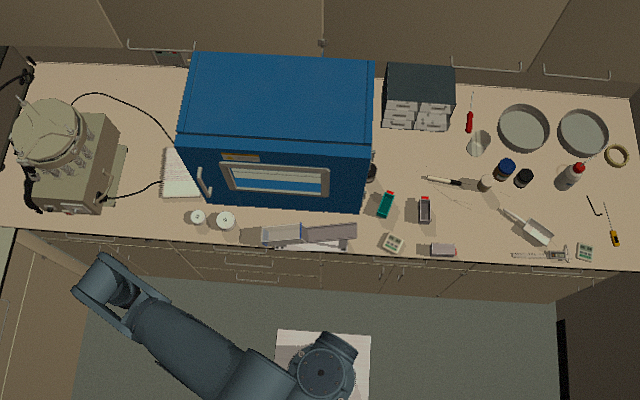

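The top view shows the chute at (262-357, 222-250) and a turquoise look-alike at (385,204). An open grey boat is at (425,210) with its tab at the top, and a closed grey block at (443,249) is probably boat B. The timer is at (393,243), the tins at (198,217) and (225,221), and the jar near (372,172). I'll check these in one close crop.

Run:
```python
import cv2
i=cv2.imread("pics/top0.png")
cv2.imwrite("pics/c1.png",cv2.resize(i[180:270,345:475],None,fx=6,fy=6,interpolation=cv2.INTER_CUBIC))
cv2.imwrite("pics/c2.png",cv2.resize(i[200:265,240:370],None,fx=6,fy=6,interpolation=cv2.INTER_CUBIC))
```

```text
(no output)
```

View pics/c1.png

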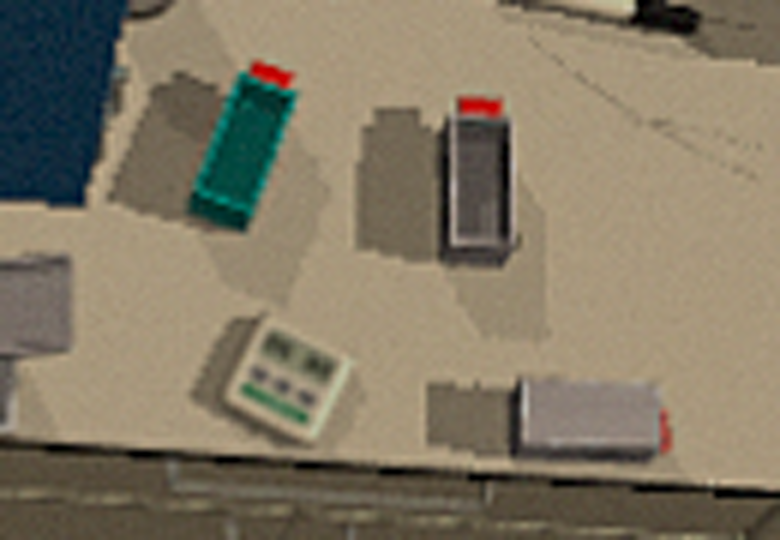

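View pics/c2.png

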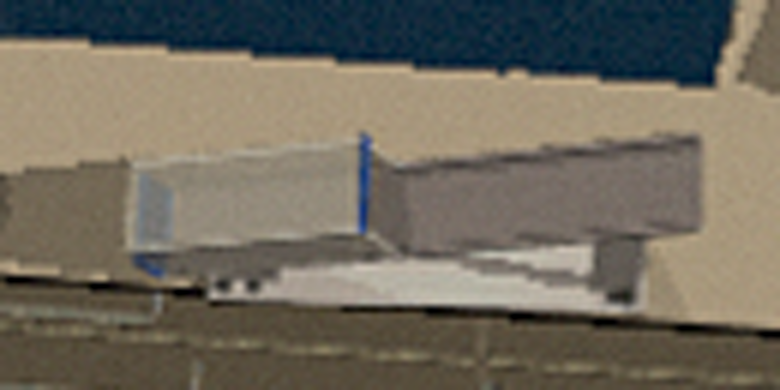

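The crop confirms the choice: A is the open grey boat, with rim corners in the crop at about (448,113), (511,113), (446,245) and (510,247) and its tab toward +x. B is the closed block with top corners (522,377), (655,380), (661,448) and (520,447), its tab on the right toward −y. The turquoise one is the look-alike. The chute climbs toward the right (−y).

```bash
cat > h.py <<'E'
import numpy as np
from scipy.spatial.transform import Rotation as R
from scipy.optimize import least_squares
from bench import sensors, vision, ctrl
def proj(n,P):
    m=vision.camera_model(n);E=m["extrinsics"];c=np.atleast_2d(P)@E[:3,:3].T+E[:3,3]
    s=c[:,:2]/c[:,2:];s=s*(1+m["k1"]*(s**2).sum(1,keepdims=True))
    return s@m["K"][:2,:2].T+m["K"][:2,2]
def uncrop(p,o,f=6): return (np.array(p,float)+.5)/f-.5+np.array(o)
def fit_boat(px,pts,z,x0):   # planar pose (x,y,yaw) of model pts at height z
    f=lambda v:(proj("top",np.c_[v[:2]+np.array(pts)@np.array([[np.cos(v[2]),np.sin(v[2])],[-np.sin(v[2]),np.cos(v[2])]]),np.full(len(pts),z)])-px).ravel()
    s=least_squares(f,x0);return s.x,np.abs(s.fun).max()
def chuteR(yaw): # x up the slope, heading yaw
    return R.from_euler('z',yaw)*R.from_euler('y',-np.deg2rad(22))
def quat(q): return R.from_quat(np.roll(q,-1))
def pose():
    o=sensors.get_obs();return np.array(o["eef_pos"]),quat(o["eef_rot"]),o
def rows(*tg,base=None):
    """tool-frame deltas from current pose to targets (pos, Rotation)"""
    p,r,o=pose()
    if base: p,r=base
    for tp,tr in tg:
        print(np.round(r.inv().apply(np.array(tp)-p)*1e3,1),np.round((r.inv()*tr).as_rotvec(),3))
def toolR(zdir,ydir):
    z=np.array(zdir,float);z/=np.linalg.norm(z);y=np.array(ydir,float);y-=z*(y@z);y/=np.linalg.norm(y)
    return R.from_matrix(np.c_[np.cross(y,z),y,z])
E
python3 - <<'E'
from h import *
o=(345,180)
# A: tab end first: +x,left=+y
A=[(42,20),(42,-20),(-42,20),(-42,-20)]
print("A",fit_boat(uncrop([(448,113),(511,113),(446,245),(510,247)],o),np.array(A)/1e3,.04,[.45,-.2,0]))
# B heading -y; corners: left-top: x=-42 ,world +x side
B=[(-42,20),(42,20),(42,-20),(-42,-20)]
print("B",fit_boat(uncrop([(522,377),(655,380),(661,448),(520,447)],o),np.array(B)/1e3,.04,[.35,-.2,-1.57]))
c=uncrop([(700,135),(703,232),(364,135),(364,232),(130,163),(130,250)],(240,200))
M=np.array([(330,28,6),(330,-28,6),(150,28,55),(150,-28,55),(0,28,55),(0,-28,55)])/1e3
f=lambda v:(proj("top",v[:3]+chuteR(v[3]).apply(M))-c).ravel()
s=least_squares(f,[.4,.2,.05,-1.6]);print("chute",s.x,s.fun.round(1))
E
```

```text
A (array([ 0.59989617, -0.32995245,  0.00212318]), np.float64(0.5173992784221468))
B (array([ 0.45881811, -0.39554753, -1.52088544]), np.float64(0.8846545750841415))
chute [ 0.45676266  0.21974611  0.01926353 -1.52901528] [ 0.1 -0.2 -0.5 -0.2  0.7  0.3 -0.   0.   0.4 -0.5 -0.8  0.5]
```

Run:
```python
from h import *
Rd=toolR([0,0,-1],[np.cos(.05),np.sin(.05),0])
rows(([.36,.08,.28],Rd),([.46,-.394,.22],Rd))
```

```text
[-323.3 -397.   -49. ] [-1.000e-03  1.000e-03  1.237e+00]
[-552.  -824.    11.5] [-1.000e-03  1.000e-03  1.237e+00]
```

>>> {"op": "carry_out", "data": {
  "deltas": "-323 -397 -49 0 0 1.237 0; -323 -397 -49 0 0 1.237 0; -323 -397 -49 0 0 1.237 0; -323 -397 -49 0 0 1.237 0; -323 -397 -49 0 0 1.237 0; -323 -397 -49 0 0 1.237 0; -323 -397 -49 0 0 1.237 0; -323 -397 -49 0 0 1.237 0; -552 -824 11 0 0 1.237 0; -552 -824 11 0 0 1.237 0; -552 -824 11 0 0 1.237 0; -552 -824 11 0 0 1.237 0"
}}

```text
time_s: 1.6
eef_pos: [0.407, -0.1513, 0.2494]
eef_rot: [0.0, 0.689, 0.724, 0.0]
wrist_force: [1.3, 0.2, -0.3]
opening: 1.002
grasp_force: 0.0
```

```bash
cat >> h.py <<'E'
import json
def log():
    p,r,o=pose();open("log.txt","a").write(json.dumps([list(map(float,o["q"])),list(map(float,p)),list(map(float,o["eef_rot"]))])+"\n");return o
E
python3 - <<'E'
from h import *
import cv2
o=log();print(o["q"])
Rd=toolR([0,0,-1],[np.cos(.05),np.sin(.05),0])
rows(([.46,-.394,.2],Rd))
i=vision.camera("scene");cv2.imwrite("pics/s1.png",i)
v=np.array([.4568,.2197,.0193])
p=proj("scene",v+chuteR(-1.529).apply(np.array([(0,0,0),(330,0,0),(150,0,55)])/1e3));print(p.round())
u,w=p.mean(0).astype(int);c=i[w-60:w+60,u-80:u+80];cv2.imwrite("pics/s1c.png",cv2.resize(c,None,fx=5,fy=5,interpolation=cv2.INTER_CUBIC));print(u-80,w-60)
E
```

```text
[-6.30953973e-01 -1.66714726e-01  1.91947035e+00  3.47211066e-04
  1.38848169e+00 -6.80314454e-01]
[-245.    40.9   49.4] [ 0.    -0.    -0.001]
[[310. 251.]
 [370. 183.]
 [336. 206.]]
258 153
```

View pics/s1c.png

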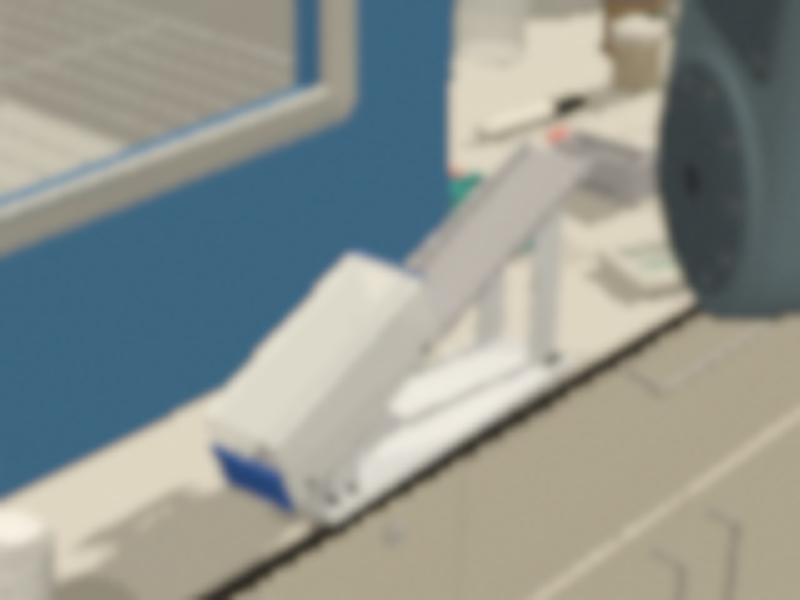

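The crop shows the chute clearly. Its upper end corners are at crop (537,137) and (592,163). The cover's top corners are (350,253), (425,280), (210,415) and (287,448).

Run:
```python
from h import *
c=uncrop([(700,135),(703,232),(364,135),(364,232),(130,163),(130,250)],(240,200))
d=uncrop([(537,137),(592,163),(350,253),(425,280),(210,415),(287,448)],(258,153),5)
M=np.array([(330,28,6),(330,-28,6),(150,28,55),(150,-28,55),(0,28,55),(0,-28,55)])/1e3
def f(v):
    P=v[:3]+chuteR(v[3]).apply(M);return np.r_[proj("top",P)-c,proj("scene",P)-d].ravel()
s=least_squares(f,[.4,.2,.05,-1.6],loss='soft_l1');print("chute",s.x.round(4),f(s.x).round(1))
```

```text
chute [ 0.4558  0.2193  0.0197 -1.5262] [ 0.3 -0.2 -0.3 -0.2  0.8  0.4  0.1  0.2  0.5 -0.2 -0.6  0.7 -2.   0.
  0.7 -1.2  1.2  0.2  0.4 -0.1 -0.7  0.4 -2.   0.1]
```

>>> {"op": "carry_out", "data": {
  "deltas": "-245 41 50 0 0 0 0; -245 41 50 0 0 0 0; -245 41 50 0 0 0 0; -245 41 50 0 0 0 0; -245 41 50 0 0 0 0; -245 41 50 0 0 0 0"
}}

```text
time_s: 2.4
eef_pos: [0.4599, -0.3913, 0.1988]
eef_rot: [-0.001, 0.689, 0.724, 0.0]
wrist_force: [-0.5, 0.6, 1.5]
opening: 1.005
grasp_force: 0.0
```

```bash
cat >> h.py <<'E'
def fk(q,g):
    a1,d1,L2,a3,d4,d6=g
    e=R.from_euler
    r1=e('z',q[0]);r2=r1*e('y',q[1]);r3=r2*e('y',q[2]);rw=r3*e('z',q[3])*e('y',q[4])*e('z',q[5])
    p=r1.apply([a1,0,d1])+r2.apply([0,0,L2])+r3.apply([a3,0,d4])+rw.apply([0,0,d6])
    return p,rw
lo=np.array([-2.99,-.89,.3,-1.14,0,-3.12]);hi=np.array([2.99,2.07,2.58,4.28,2.63,3.12])
def ik(p,r,q0,g,C):
    def f(q):
        a,b=fk(q,g);return np.r_[(a-p)*5,((b*C).inv()*r).as_rotvec()]
    s=least_squares(f,np.clip(q0,lo+1e-3,hi-1e-3),bounds=(lo,hi));return s.x,np.abs(s.fun).max()
def kin():
    L=[json.loads(l) for l in open("log.txt")]
    f=lambda g:np.concatenate([fk(q,g)[0]-p for q,p,_ in L])
    s=least_squares(f,[0.0,.4,.45,0,.45,.25])
    C=fk(L[0][0],s.x)[1].inv()*quat(L[0][2]);return s.x,C,np.abs(s.fun).max(),[((fk(q,s.x)[1]*C).inv()*quat(o)).magnitude() for q,_,o in L]
E
python3 - <<'E'
from h import *
log()
q=[1.08071272,.18144074,1.60785483,3.1e-5,1.35380014,-.206307075]
open("log.txt","a").write(json.dumps([q,[0.16074404,0.55158981,0.23051457],[-2.707e-4,.141416,.98995,-7e-4]])+"\n")
g,C,e,er=kin();print(g.round(4),e,C.as_rotvec().round(3),er)
E
```

```text
[  0.7786 379.0591   2.2522  -2.015   -0.4957 383.1081] 0.09360216096812377 [-0.     0.     1.571] [1.110223355497354e-16, 4.2889494151347175e-16, 2.535935113134194e-06]
```

```bash
cat >> h.py <<'E'
B0=np.array([.4588,-.3955,.02]);hB=-1.521
def boatR(h,zup=True):
    x=np.array([np.cos(h),np.sin(h),0]);z=np.array([0,0,1. if zup else -1]);return R.from_matrix(np.c_[x,np.cross(z,x),z])
def grasp(bp,bR,gx,gz,zt,yflip=1):
    """TCP pose: grasp point at boat (gx,0,gz) m, tool z = zt in boat frame, tool y = yflip*boat y"""
    r=bR*toolR(zt,[0,yflip,0]);return bp+bR.apply([gx,0,gz])+r.apply([0,0,.019]),r
E
python3 - <<'E'
from h import *
t=np.deg2rad(25);c,s=np.cos(t),np.sin(t)
bR=boatR(hB,False);p0,r0,_=pose();print(p0)
for yf in(1,-1):
    P,r=grasp(B0,bR,.022,-.010,[-s,0,c],yf);print(P);rows((P-r.apply([0,0,.08]),r),(P,r))
E
```

```text
[ 0.45991244 -0.39130905  0.19882689]
[ 0.45949538 -0.40945294  0.01278015]
[-52.1  -1.2 113.4] [6.770e-01 1.000e-03 3.067e+00]
[-18.5  -1.1 186. ] [6.770e-01 1.000e-03 3.067e+00]
[ 0.45949538 -0.40945294  0.01278015]
[-52.1  -1.2 113.4] [-0.001  0.434 -0.001]
[-18.5  -1.1 186. ] [-0.001  0.434 -0.001]
```

>>> {"op": "carry_out", "data": {
  "deltas": "-50 -1 114 0 0.434 0 0; -50 -1 114 0 0.434 0 0; -50 -1 114 0 0.434 0 0; -50 -1 114 0 0.434 0 0; -50 -1 114 0 0.434 0 0"
}}

```text
time_s: 3.02
eef_pos: [0.4635, -0.4421, 0.0896]
eef_rot: [-0.153, 0.673, 0.709, 0.147]
wrist_force: [0.6, 0.2, 0.4]
opening: 1.002
grasp_force: 0.0
```

Run:
```python
from h import *
import cv2
i=vision.camera("top");cv2.imwrite("pics/t2.png",cv2.resize(i[180:270,370:490],None,fx=6,fy=6,interpolation=cv2.INTER_CUBIC))
print(log()["q"]);g,C,e,er=kin();print(g.round(4),e,er)
t=np.deg2rad(25);c,s=np.cos(t),np.sin(t)
P,r=grasp(B0,boatR(hB,False),.022,-.010,[-s,0,c],-1);print(pose()[0],P);rows((P,r))
```

```text
[-1.04478543  0.7047633   1.23765052  0.19288338  1.58188892 -1.13288127]
[-0.2909 -0.619   0.2842 -1.4647  0.4843  0.7563] 0.10728045773587858 [1.110223355497354e-16, 4.2889494151347175e-16, 2.535935113134194e-06, 5.891525475012305e-16]
[ 0.4636636  -0.44226958  0.09039504] [ 0.45949538 -0.40945294  0.01278015]
[-2.1 -2.7 84.3] [0.002 0.01  0.003]
```

View pics/t2.png

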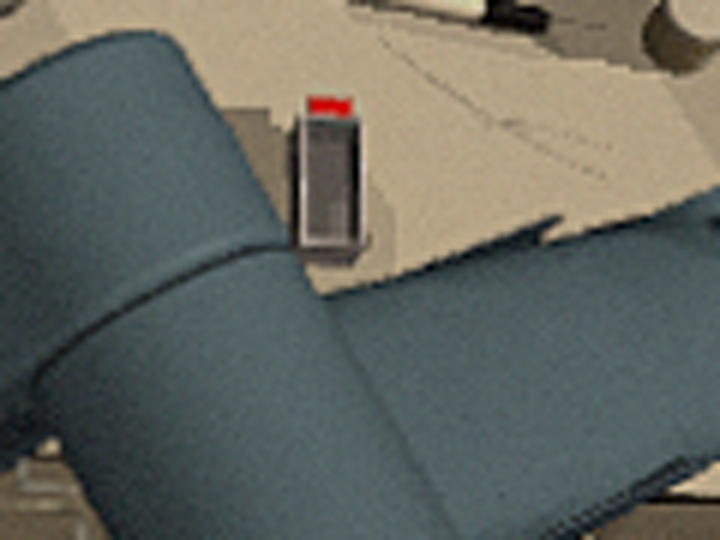

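The arm hides B in this view; A stands unchanged at crop (330,180). The kinematic model lacks a lateral offset, so I'll add one.

```bash
sed -i 's/a1,d1,L2,a3,d4,d6=g/a1,d1,L2,a3,d4,d6,b=g/; s/apply(\[a1,0,d1\])/apply([a1,b,d1])/; s/\[0.0,.4,.45,0,.45,.25\]/[0.0,.4,.45,0,.45,.25,.118]/' h.py
python3 - <<'E'
from h import *
g,C,e,er=kin();print(g.round(4),e)
E
```

```text
[0.     0.3134 0.4382 0.0855 0.5145 0.3189 0.1178] 3.558500402678355e-08
```

>>> {"op": "carry_out", "data": {
  "deltas": "-2 -3 30 0.002 0.01 0.003 0; -2 -3 60 0.002 0.01 0.003 0; -2 -3 85 0.002 0.01 0.003 0; -2 -3 85 0.002 0.01 0.003 0; -2 -3 85 0.002 0.01 0.003 0"
}}

```text
time_s: 3.7
eef_pos: [0.4585, -0.4095, 0.0112]
eef_rot: [-0.158, 0.673, 0.707, 0.15]
wrist_force: [0.9, -0.3, 1.0]
opening: 1.005
grasp_force: 0.0
```

>>> {"op": "carry_out", "data": {
  "deltas": "0 0 0 0 0 0 1; 0 0 0 0 0 0 1; 0 0 0 0 0 0 1; 0 0 0 0 0 0 1; 0 0 0 0 0 0 1; 0 0 0 0 0 0 1; 0 0 0 0 0 0 1; 0 0 0 0 0 0 1"
}}

```text
time_s: 4.7
eef_pos: [0.4575, -0.409, 0.0086]
eef_rot: [-0.16, 0.673, 0.706, 0.151]
wrist_force: [0.3, -1.7, 6.9]
opening: 0.458
grasp_force: 60.9
```

Run:
```python
from h import *
o=log();g,C,e,er=kin();print(g.round(4),e,o["opening"],o["grasp_force"],o["eef_pos"])
t=np.deg2rad(25);c,s=np.cos(t),np.sin(t)
# IK feasibility. carry then stand with boat x up, boat z heading psi
for X in [(.46,-.38),(.5,-.30),(.45,-.32),(.42,-.45)]:
  for psi in (1.57,1.2,.8,2.0):
    zb=np.array([np.cos(psi),np.sin(psi),0]);xb=np.array([0,0,1.]);S=R.from_matrix(np.c_[xb,np.cross(zb,xb),zb])
    out=[]
    Fi=np.deg2rad(35)
    for zt,gx,gz in(([-s,0,c],.022,-.01),([-np.cos(Fi),0,-np.sin(Fi)],.025,.01)):
      for yf in(-1,1):
        P,r=grasp(np.array([*X,.043]),S,gx,gz,zt,yf)
        best=min((ik(P,r,q0,g,C) for q0 in([-.7,.5,1.5,1.,1.3,-1.],[-.7,.5,1.5,1.,1.3,2.],[-.5,.5,1.5,-.5,1.3,0],[-1,.5,1.5,2.5,1.3,0])),key=lambda z:z[1])
        out.append((round(best[1],3),best[0].round(2)))
    print(X,psi,*out,sep="\n   ")
```

```text
[-0.      0.3134  0.4382  0.0855  0.5145  0.3189  0.1178] 3.41554458049842e-08 0.45780806677954994 60.87762951850891 [ 0.45750742 -0.4090323   0.00861056]
(0.46, -0.38)
   1.57
   (np.float64(0.0), array([-1.11,  1.09,  0.99,  0.49,  2.1 ,  2.04]))
   (np.float64(0.0), array([-1.11,  1.09,  0.99,  0.49,  2.1 , -1.1 ]))
   (np.float64(0.018), array([-0.65,  0.37,  1.92, -0.84,  0.64,  3.12]))
   (np.float64(0.0), array([-0.64,  0.38,  1.93, -0.88,  0.64,  0.03]))
(0.46, -0.38)
   1.2
   (np.float64(0.0), array([-1.22,  0.96,  1.23,  0.68,  1.88,  2.16]))
   (np.float64(0.0), array([-1.22,  0.96,  1.23,  0.68,  1.88, -0.98]))
   (np.float64(0.0), array([-0.59,  0.49,  1.76, -0.78,  0.92, -2.86]))
   (np.float64(0.0), array([-0.59,  0.49,  1.76, -0.78,  0.92,  0.28]))
(0.46, -0.38)
   0.8
   (np.float64(0.0), array([-1.33,  0.82,  1.53,  0.88,  1.62,  2.22]))
   (np.float64(0.0), array([-1.33,  0.82,  1.53,  0.88,  1.62, -0.92]))
   (np.float64(0.0), array([-0.59,  0.61,  1.56, -0.65,  1.19, -2.64]))
   (np.float64(0.0), array([-0.59,  0.61,  1.56, -0.65,  1.19,  0.5 ]))
(0.46, -0.38)
 
[... 3300 characters left out ...]
, -2.96]))
   (np.float64(0.0), array([-0.73,  0.48,  1.77, -0.81,  0.83,  0.18]))
(0.42, -0.45)
   0.8
   (np.float64(0.0), array([-1.41,  0.89,  1.38,  0.82,  1.71,  2.24]))
   (np.float64(0.0), array([-1.41,  0.89,  1.38,  0.82,  1.71, -0.9 ]))
   (np.float64(0.0), array([-0.72,  0.6 ,  1.58, -0.69,  1.12, -2.73]))
   (np.float64(0.0), array([-0.72,  0.6 ,  1.58, -0.69,  1.12,  0.41]))
(0.42, -0.45)
   2.0
   (np.float64(0.0), array([-1.05,  1.28,  0.62,  0.11,  2.37,  1.69]))
   (np.float64(0.0), array([-1.05,  1.28,  0.62,  0.11,  2.37, -1.45]))
   (np.float64(0.0), array([-0.96,  0.28,  2.06, -0.5 ,  0.22,  2.21]))
   (np.float64(0.0), array([-0.96,  0.28,  2.06, -0.5 ,  0.22, -0.93]))
```

```bash
cat >> h.py <<'E'
def boat_in_tool(bp,bR):
    p,r,o=pose();t=r.inv().apply(bp-p);t[1]=0;rel=r.inv()*bR;return t,rel
def save(k,t,rel): np.savez(k,t=t,q=rel.as_quat())
def load(k): d=np.load(k);return d["t"],R.from_quat(d["q"])
def tcp_for(bp,bR,t,rel): r=bR*rel.inv();return bp-r.apply(t),r
def standR(psi):
    z=np.array([np.cos(psi),np.sin(psi),0]);x=np.array([0,0,1.]);return R.from_matrix(np.c_[x,np.cross(z,x),z])
def path(qg,n,claw,q0=None,skip=0,base=None):
    """joint-interpolated rows from now to qg, expressed from the present pose"""
    g,C,_,_=kin();p,r,o=pose();q0=o["q"] if q0 is None else q0
    pb,rb=base or (p,r);out=[]
    for k in range(1,n+1):
        a,b=fk(q0+(qg-q0)*k/n,g);b=b*C
        out.append(" ".join(f"{v:.0f}" for v in rb.inv().apply(a-pb)*1e3)+" "+" ".join(f"{v:.3f}" for v in (rb.inv()*b).as_rotvec())+f" {claw}")
    for i in range(0,n,12):print("; ".join(out[i:i+12]))
def best(P,r,q0s):
    g,C,_,_=kin();return min((ik(P,r,q,g,C) for q in q0s),key=lambda z:(z[1]>1e-3,np.abs(z[0]-q0s[0]).max()))
E
python3 - <<'E'
from h import *
t,rel=boat_in_tool(B0,boatR(hB,False));save("relB.npz",t,rel);print(t,rel.as_rotvec())
print(pose()[1].as_matrix()[:,2])
rows((pose()[0]+[0,0,.12],pose()[1]))
E
```

```text
[ 0.01703809  0.         -0.00453394] [-6.88950139e-01  2.53854165e-03  3.06261223e+00]
[-0.02235615  0.42765756 -0.90366432]
[  51.4   -0.3 -108.4] [0. 0. 0.]
```

>>> {"op": "carry_out", "data": {
  "deltas": "25 0 -54 0 0 0 1; 51 0 -108 0 0 0 1; 51 0 -108 0 0 0 1; 51 0 -108 0 0 0 1; 51 0 -108 0 0 0 1"
}}

```text
time_s: 5.32
eef_pos: [0.4566, -0.4071, 0.1247]
eef_rot: [-0.163, 0.673, 0.705, 0.151]
wrist_force: [-0.3, -0.1, -1.8]
opening: 0.464
grasp_force: 60.8
```

Run:
```python
from h import *
o=log();print(o["eef_pos"],o["grasp_force"],o["opening"],o["q"].round(2))
t,rel=load("relB.npz")
P,r=tcp_for(np.array([.46,-.38,.042+.05]),standR(.8),t,rel)
q,e=best(P,r,[[-1.33,.8,1.5,.9,1.6,2.2]]);print(P,q.round(2),e)
path(q,24,1)
g,C,_,_=kin()
for k in range(0,25,4):
    a,b=fk(o["q"]+(q-o["q"])*k/24,g);print(a.round(3))
```

```text
[ 0.45661875 -0.40709441  0.12472625] 60.849376916885376 0.46427524149947513 [-1.03  0.62  1.31  0.2   1.62 -1.11]
[ 0.46797479 -0.37186262  0.10545507] [-1.32  0.72  1.55  0.88  1.65  2.28] 8.326672684688674e-16
2 -0 5 -0.022 0.028 0.154 1; 4 -1 10 -0.040 0.060 0.308 1; 6 -1 15 -0.055 0.094 0.462 1; 8 -0 19 -0.065 0.131 0.616 1; 10 -0 23 -0.071 0.170 0.770 1; 12 0 27 -0.073 0.211 0.923 1; 14 1 30 -0.070 0.255 1.077 1; 16 1 33 -0.063 0.301 1.229 1; 18 2 35 -0.049 0.348 1.381 1; 19 2 37 -0.030 0.397 1.532 1; 21 3 39 -0.005 0.448 1.682 1; 22 4 41 0.026 0.500 1.830 1
23 5 42 0.065 0.553 1.977 1; 24 6 42 0.111 0.607 2.123 1; 25 7 43 0.166 0.662 2.266 1; 26 8 43 0.230 0.717 2.406 1; 26 9 42 0.303 0.771 2.543 1; 26 9 42 0.388 0.826 2.676 1; 26 10 41 0.484 0.879 2.805 1; 26 11 40 0.593 0.930 2.928 1; 26 12 38 -0.657 -0.897 -2.792 1; 25 12 37 -0.715 -0.855 -2.633 1; 24 13 35 -0.770 -0.809 -2.474 1; 23 13 32 -0.824 -0.761 -2.316 1
[ 0.457 -0.407  0.125]
[ 0.455 -0.391  0.111]
[ 0.456 -0.378  0.102]
[ 0.459 -0.369  0.098]
[ 0.462 -0.365  0.097]
[ 0.466 -0.366  0.1  ]
[ 0.468 -0.372  0.105]
```

>>> {"op": "carry_out", "data": {
  "deltas": "2 -0 5 -0.022 0.028 0.154 1; 4 -1 10 -0.040 0.060 0.308 1; 6 -1 15 -0.055 0.094 0.462 1; 8 -0 19 -0.065 0.131 0.616 1; 10 -0 23 -0.071 0.170 0.770 1; 12 0 27 -0.073 0.211 0.923 1; 14 1 30 -0.070 0.255 1.077 1; 16 1 33 -0.063 0.301 1.229 1; 18 2 35 -0.049 0.348 1.381 1; 19 2 37 -0.030 0.397 1.532 1; 21 3 39 -0.005 0.448 1.682 1; 22 4 41 0.026 0.500 1.830 1"
}}

```text
time_s: 6.82
eef_pos: [0.4591, -0.3697, 0.0977]
eef_rot: [-0.372, 0.91, -0.152, 0.097]
wrist_force: [0.1, -0.3, -1.6]
opening: 0.455
grasp_force: 60.6
```

Run:
```python
from h import *
o=log();print(o["eef_pos"],o["grasp_force"],o["opening"],o["q"].round(2))
t,rel=load("relB.npz")
P,r=tcp_for(np.array([.46,-.38,.042+.03]),standR(.8),t,rel)
q,e=best(P,r,[[-1.33,.8,1.5,.9,1.6,2.2]]);print(P,q.round(2),e)
path(q,12,1)
```

```text
[ 0.45908485 -0.36968482  0.09771357] 60.62381029129028 0.4553211006747565 [-1.18  0.67  1.43  0.54  1.64  0.59]
[ 0.46797479 -0.37186262  0.08545507] [-1.32  0.76  1.55  0.88  1.63  2.26] 1.3877787807814457e-15
0 0 3 0.029 0.023 0.155 1; 0 1 5 0.061 0.042 0.309 1; 1 1 7 0.095 0.057 0.464 1; 1 1 9 0.132 0.068 0.619 1; 2 2 10 0.172 0.075 0.773 1; 2 3 11 0.215 0.078 0.927 1; 3 3 12 0.259 0.076 1.080 1; 4 4 12 0.306 0.070 1.233 1; 5 5 12 0.355 0.057 1.385 1; 6 6 11 0.406 0.040 1.536 1; 7 7 11 0.458 0.016 1.686 1; 8 8 10 0.512 -0.015 1.834 1
```

>>> {"op": "carry_out", "data": {
  "deltas": "0 0 3 0.029 0.023 0.155 1; 0 1 5 0.061 0.042 0.309 1; 1 1 7 0.095 0.057 0.464 1; 1 1 9 0.132 0.068 0.619 1; 2 2 10 0.172 0.075 0.773 1; 2 3 11 0.215 0.078 0.927 1; 3 3 12 0.259 0.076 1.080 1; 4 4 12 0.306 0.070 1.233 1; 5 5 12 0.355 0.057 1.385 1; 7 7 11 0.458 0.016 1.686 1; 8 8 10 0.512 -0.015 1.834 1; 8 8 10 0.512 -0.015 1.834 1"
}}

```text
time_s: 8.32
eef_pos: [0.4678, -0.3716, 0.0855]
eef_rot: [0.493, -0.328, 0.778, 0.209]
wrist_force: [-0.6, -0.3, -1.7]
opening: 0.465
grasp_force: 60.7
```

Run:
```python
from h import *
import cv2
i=vision.camera("scene");P=proj("scene",np.array([.46,-.38,.07]))[0].astype(int);print(P)
c=i[P[1]-50:P[1]+50,P[0]-65:P[0]+65];cv2.imwrite("pics/s3.png",cv2.resize(c,None,fx=6,fy=6,interpolation=cv2.INTER_CUBIC))
o=log();print(o["eef_pos"],o["q"].round(2))
t,rel=load("relB.npz")
P,r=tcp_for(np.array([.46,-.38,.042+.0]),standR(.8),t,rel);print(P)
rows((P,r));b=o["eef_pos"]+quat(o["eef_rot"]).apply(t);print(b,(quat(o["eef_rot"])*rel).as_matrix())
```

```text
[415 180]
[ 0.4675858  -0.37124904  0.08522876] [-1.32  0.76  1.55  0.88  1.64  2.26]
[ 0.46797479 -0.37186262  0.05545507]
[27.  -0.9 12.5] [ 0.001  0.002 -0.003]
[ 0.45958987 -0.37933139  0.07175309] [[ 0.00131426  0.71705897  0.69701127]
 [-0.00383631 -0.69700313  0.71705782]
 [ 0.99999178 -0.00361635  0.00183482]]
```

View pics/s3.png

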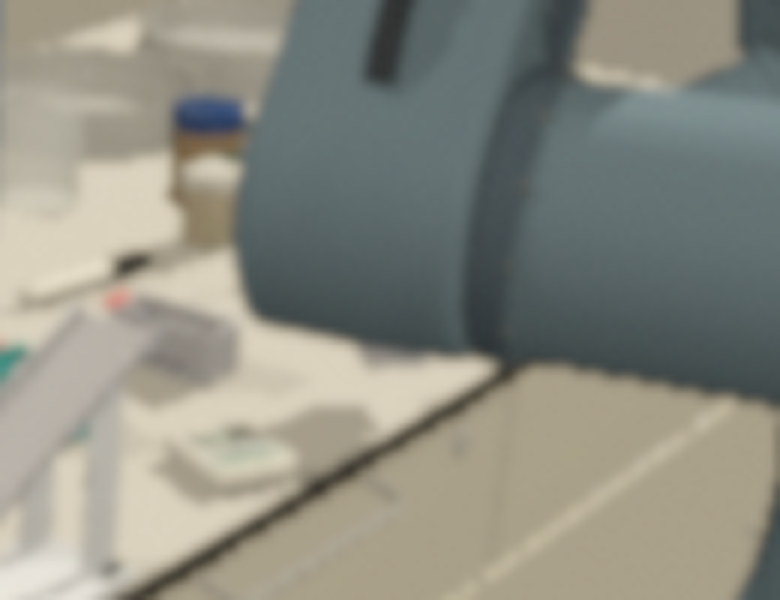

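The arm hides B; only a bit of grey, B's lower end, shows at (395,350). I'll lower it by force feedback.

>>> {"op": "carry_out", "data": {
  "deltas": "13 0 6 0 0 0 1; 22 -1 10 0 0.002 -0.003 1; 24 -1 11 0 0.002 -0.003 1; 26 -1 12 0 0.002 -0.003 1; 27 -1 12.5 0 0.002 -0.003 1; 27 -1 12.5 0 0.002 -0.003 1"
}}

```text
time_s: 9.12
eef_pos: [0.4691, -0.3737, 0.0579]
eef_rot: [0.492, -0.333, 0.778, 0.205]
wrist_force: [0.0, -0.4, -1.3]
opening: 0.457
grasp_force: 60.7
```

>>> {"op": "carry_out", "data": {
  "deltas": "1 0 0.5 0 0 0 1; 2 0 1 0 0 0 1; 2 0 1 0 0 0 1; 3 0 1.3 0 0 0 1; 3 0 1.3 0 0 0 1"
}}

```text
time_s: 9.75
eef_pos: [0.4689, -0.3736, 0.0544]
eef_rot: [0.492, -0.333, 0.778, 0.206]
wrist_force: [1.0, 0.8, -2.0]
opening: 0.459
grasp_force: 60.7
```

Run:
```python
from h import *
o=log();print(o["eef_pos"],o["q"].round(2),o["wrist_force"])
t,rel=load("relB.npz")
b=o["eef_pos"]+quat(o["eef_rot"]).apply(t);print(b,(quat(o["eef_rot"])*rel).as_matrix().round(3))
```

```text
[ 0.46894144 -0.37361778  0.05437227] [-1.32  0.82  1.53  0.88  1.61  2.22] [ 1.00500882  0.83769883 -1.98878298]
[ 0.46107995 -0.38191703  0.04094944] [[-0.005  0.721  0.693]
 [ 0.009 -0.693  0.721]
 [ 1.     0.01  -0.003]]
```

>>> {"op": "carry_out", "data": {
  "deltas": "0.9 0 0.4 0 0 0 1; 0.9 0 0.4 0 0 0 1; 1.8 0 0.8 0 0 0 1; 1.8 0 0.8 0 0 0 1"
}}

```text
time_s: 10.25
eef_pos: [0.4689, -0.3737, 0.0533]
eef_rot: [0.493, -0.333, 0.777, 0.206]
wrist_force: [-3.5, 0.7, 4.7]
opening: 0.466
grasp_force: 61.3
```

>>> {"op": "carry_out", "data": {
  "deltas": "0 0 0 0 0 0 0.3; 0 0 0 0 0 0 0; 0 0 0 0 0 0 0; 0 0 0 0 0 0 0; 0 0 -40 0 0 0 0; 0 0 -80 0 0 0 0; 0 0 -110 0 0 0 0; 0 0 -110 0 0 0 0; -60 0 -110 0 0 0 0; -120 0 -110 0 0 0 0; -160 0 -110 0 0 0 0; -160 0 -110 0 0 0 0"
}}

```text
time_s: 11.75
eef_pos: [0.4485, -0.3933, 0.2467]
eef_rot: [0.492, -0.335, 0.777, 0.204]
wrist_force: [-0.3, 0.6, -0.7]
opening: 0.999
grasp_force: 0.0
```

Run:
```python
from h import *
import cv2
i=vision.camera("scene");j=vision.camera("top")
P=proj("scene",np.array([.46,-.38,.04]))[0].astype(int);Q=proj("top",np.array([.46,-.38,.08]))[0].astype(int);print(P,Q)
c=[cv2.resize(x[p[1]-40:p[1]+40,p[0]-40:p[0]+40],None,fx=5,fy=5,interpolation=cv2.INTER_CUBIC) for x,p in((i,P),(j,Q))]
cv2.imwrite("pics/s4.png",np.hstack(c));o=log();print(o["eef_pos"],o["q"].round(2),P-40,Q-40)
```

```text
[414 187] [440 244]
[ 0.4472226  -0.39341362  0.24355257] [-1.36  0.53  1.52  0.88  1.83  2.43] [374 147] [400 204]
```

View pics/s4.png

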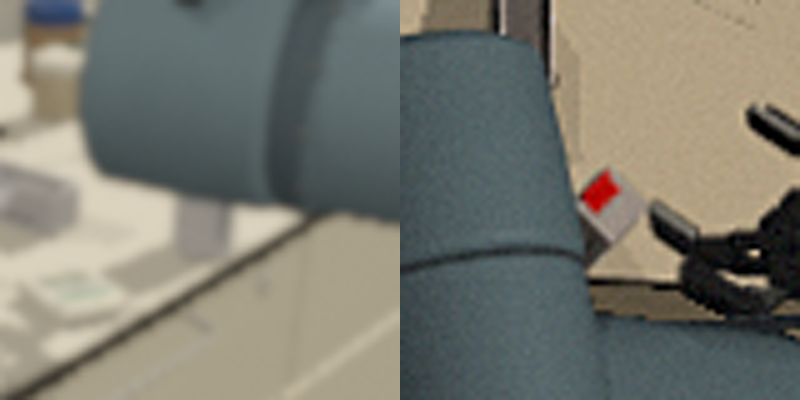

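B stands with its tab up; the tab is at crop (605,190) and the boat's foot at (205,255) in the scene half. Next is the second grasp from the open side and above.

```bash
cat >> h.py <<'E'
CH=np.array([.4558,.2193,.0197]);hC=-1.526
def chute_pt(x,y,z): return CH+chuteR(hC).apply([x,y,z])
E
python3 - <<'E'
from h import *
S=standR(.80);b=np.array([.461,-.382,.042])
print(uncrop([(650-400,210),(608-400,165)],(400,204),5),proj("top",b+S.apply([[.042,20e-3*a,20e-3*c] for a in(-1,1) for c in(-1,1)])).round(1))
o=pose()[2]
for deg in(25,35):
  f=np.deg2rad(deg)
  for yf in(1,-1):
    zt=[-np.cos(f),0,-np.sin(f)]
    P,r=grasp(b,S,.025,.010,zt,yf);P2,r2=grasp(chute_pt(.255,0,.023),chuteR(hC),.025,.010,zt,yf)
    for p,rr in((P-r.apply([0,0,.09]),r),(P,r),(P2,r2)):
        q,e=best(p,rr,[o["q"],[-.6,.5,1.6,-.6,1.1,-2.6],[-.6,.5,1.6,-.6,1.1,.5],[0,.5,1.6,.6,1.1,.5],[0,.5,1.6,.6,1.1,-2.5]]);print(deg,yf,p.round(3),q.round(2),round(e,4))
E
```

```text
[[449.6 245.6]
 [441.2 236.6]] [[442.  252. ]
 [433.6 243.6]
 [450.  244.4]
 [441.6 236.1]]
25 1 [ 0.489 -0.353  0.131] [-0.6   0.45  1.54 -0.45  1.26  0.33] 0.0
25 1 [ 0.462 -0.381  0.05 ] [-0.66  0.54  1.6  -0.49  1.1   0.36] 0.0
25 1 [ 0.466 -0.015  0.141] [-0.68  0.31  1.84  0.54  1.54 -0.9 ] 0.0
25 -1 [ 0.489 -0.353  0.131] [-0.6   0.45  1.54 -0.45  1.26 -2.81] 0.0
25 -1 [ 0.462 -0.381  0.05 ] [-0.66  0.54  1.6  -0.49  1.1  -2.79] 0.0
25 -1 [ 0.466 -0.015  0.141] [-0.68  0.31  1.84  0.54  1.54  2.25] 0.0
35 1 [ 0.496 -0.346  0.125] [-0.51  0.54  1.49 -0.61  1.34  0.47] 0.0
35 1 [ 0.46  -0.383  0.051] [-0.59  0.61  1.56 -0.65  1.19  0.5 ] 0.0
35 1 [ 0.466 -0.017  0.139] [-0.62  0.22  1.88  0.45  1.43 -0.81] 0.0
35 -1 [ 0.496 -0.346  0.125] [-0.51  0.54  1.49 -0.61  1.34 -2.67] 0.0
35 -1 [ 0.46  -0.383  0.051] [-0.59  0.61  1.56 -0.65  1.19 -2.64] 0.0
35 -1 [ 0.466 -0.017  0.139] [-0.62  0.22  1.88  0.45  1.43  2.33] 0.0
```

Run:
```python
from h import *
S=standR(.80);b=np.array([.461,-.382,.042]);f=np.deg2rad(30);zt=[-np.cos(f),0,-np.sin(f)]
P,r=grasp(b,S,.025,.010,zt,1);o=pose()[2]
q,e=best(P-r.apply([0,0,.16]),r,[[-.6,.5,1.6,-.6,1.1,.5]]);print(q.round(2),e,P-r.apply([0,0,.16]))
path(q,12,0)
g,C,_,_=kin()
print([fk(o["q"]+(q-o["q"])*k/12,g)[0].round(2).tolist() for k in range(0,13,2)])
```

```text
[-0.5   0.45  1.44 -0.51  1.42  0.39] 3.663735981263016e-15 [ 0.51708489 -0.32425283  0.18910958]
13 15 32 -0.116 0.106 -0.186 0; 25 30 57 -0.246 0.196 -0.380 0; 38 43 76 -0.390 0.270 -0.580 0; 49 54 89 -0.547 0.326 -0.784 0; 58 61 97 -0.717 0.363 -0.988 0; 65 64 102 -0.901 0.381 -1.191 0; 68 63 104 -1.097 0.378 -1.388 0; 67 57 104 -1.308 0.353 -1.577 0; 60 47 104 -1.532 0.304 -1.752 0; 48 33 104 -1.773 0.230 -1.907 0; 31 16 107 -2.029 0.127 -2.036 0; 7 -2 112 -2.301 -0.008 -2.129 0
[[0.45, -0.39, 0.24], [0.45, -0.34, 0.2], [0.45, -0.31, 0.16], [0.45, -0.3, 0.14], [0.45, -0.31, 0.14], [0.47, -0.32, 0.15], [0.52, -0.32, 0.19]]
```

Run:
```python
from h import *
S=standR(.80);b=np.array([.461,-.382,.042]);f=np.deg2rad(30);zt=[-np.cos(f),0,-np.sin(f)]
P,r=grasp(b,S,.025,.010,zt,1);o=pose()[2]
q,e=best(P-r.apply([0,0,.16]),r,[[-.6,.5,1.6,-.6,1.1,.5]])
m=(o["q"]+q)/2;g,C,_,_=kin();a,B=fk(m,g);a[2]+=.09
m,e=best(a,B*C,[m]);print(m.round(2),e)
path(m,11,0)
print([fk(o["q"]+(m-o["q"])*k/12,g)[0].round(2).tolist() for k in range(0,13,3)])
print([fk(m+(q-m)*k/12,g)[0].round(2).tolist() for k in range(0,13,3)])
np.save("qpre.npy",q)
```

```text
[-0.93  0.39  1.42  0.19  1.78  1.44] 1.2522732850683834e-11
-0 9 14 -0.066 0.058 -0.108 0; -1 17 26 -0.136 0.112 -0.217 0; -1 25 36 -0.208 0.160 -0.326 0; -1 33 45 -0.284 0.204 -0.437 0; -2 40 52 -0.363 0.243 -0.547 0; -3 46 57 -0.446 0.278 -0.657 0; -4 51 61 -0.531 0.308 -0.767 0; -6 56 63 -0.619 0.333 -0.875 0; -8 59 64 -0.710 0.354 -0.982 0; -12 62 64 -0.804 0.370 -1.088 0; -16 63 63 -0.901 0.381 -1.191 0
[[0.45, -0.39, 0.24], [0.45, -0.36, 0.23], [0.45, -0.33, 0.22], [0.45, -0.31, 0.22], [0.45, -0.3, 0.23]]
[[0.45, -0.3, 0.23], [0.45, -0.31, 0.2], [0.46, -0.31, 0.19], [0.48, -0.32, 0.18], [0.52, -0.32, 0.19]]
```

>>> {"op": "carry_out", "data": {
  "deltas": "-0 9 14 -0.066 0.058 -0.108 0; -1 17 26 -0.136 0.112 -0.217 0; -1 25 36 -0.208 0.160 -0.326 0; -1 33 45 -0.284 0.204 -0.437 0; -2 40 52 -0.363 0.243 -0.547 0; -3 46 57 -0.446 0.278 -0.657 0; -4 51 61 -0.531 0.308 -0.767 0; -6 56 63 -0.619 0.333 -0.875 0; -8 59 64 -0.710 0.354 -0.982 0; -12 62 64 -0.804 0.370 -1.088 0; -16 63 63 -0.901 0.381 -1.191 0"
}}

```text
time_s: 13.22
eef_pos: [0.4451, -0.3045, 0.2289]
eef_rot: [-0.195, 0.894, -0.378, -0.144]
wrist_force: [0.4, 0.2, -0.5]
opening: 1.002
grasp_force: 0.0
```

Run:
```python
from h import *
print(pose()[2]["q"].round(2));path(np.load("qpre.npy"),11,0)
```

```text
[-0.93  0.4   1.42  0.19  1.78  1.43]
5 2 9 -0.081 0.005 -0.117 0; 10 3 17 -0.162 0.004 -0.237 0; 16 4 23 -0.245 -0.002 -0.359 0; 22 5 27 -0.327 -0.014 -0.484 0; 29 4 29 -0.410 -0.032 -0.610 0; 36 3 31 -0.494 -0.056 -0.738 0; 44 -0 30 -0.578 -0.085 -0.866 0; 52 -5 29 -0.663 -0.122 -0.995 0; 60 -12 26 -0.748 -0.164 -1.124 0; 68 -20 23 -0.833 -0.214 -1.253 0; 77 -31 18 -0.919 -0.271 -1.380 0
```

>>> {"op": "carry_out", "data": {
  "deltas": "5 2 9 -0.081 0.005 -0.117 0; 10 3 17 -0.162 0.004 -0.237 0; 16 4 23 -0.245 -0.002 -0.359 0; 22 5 27 -0.327 -0.014 -0.484 0; 29 4 29 -0.410 -0.032 -0.610 0; 36 3 31 -0.494 -0.056 -0.738 0; 44 -0 30 -0.578 -0.085 -0.866 0; 52 -5 29 -0.663 -0.122 -0.995 0; 60 -12 26 -0.748 -0.164 -1.124 0; 68 -20 23 -0.833 -0.214 -1.253 0; 77 -31 18 -0.919 -0.271 -1.380 0; 77 -31 18 -0.919 -0.271 -1.380 0"
}}

```text
time_s: 14.72
eef_pos: [0.5179, -0.3236, 0.189]
eef_rot: [0.1, 0.89, 0.375, -0.239]
wrist_force: [0.2, 0.6, 0.2]
opening: 1.003
grasp_force: 0.0
```

Run:
```python
from h import *
S=standR(.80);b=np.array([.461,-.382,.042]);f=np.deg2rad(30);zt=[-np.cos(f),0,-np.sin(f)]
P,r=grasp(b,S,.025,.010,zt,1);print(pose()[0],P);rows((P,r))
```

```text
[ 0.51791698 -0.3235672   0.18902769] [ 0.46134835 -0.38164132  0.05054552]
[ -0.9   0.3 160.5] [-0.003  0.    -0.002]
```

>>> {"op": "carry_out", "data": {
  "deltas": "-1 0 50 -0.003 0 -0.002 0; -1 0 100 -0.003 0 -0.002 0; -1 0 140 -0.003 0 -0.002 0; -1 0 160 -0.003 0 -0.002 0; -1 0 160 -0.003 0 -0.002 0; -1 0 160 -0.003 0 -0.002 0"
}}

```text
time_s: 15.48
eef_pos: [0.4632, -0.3835, 0.0549]
eef_rot: [0.104, 0.89, 0.375, -0.237]
wrist_force: [-0.2, -0.1, -0.3]
opening: 0.998
grasp_force: 0.0
```

>>> {"op": "carry_out", "data": {
  "deltas": "0 0 0 0 0 0 1; 0 0 0 0 0 0 1; 0 0 0 0 0 0 1; 0 0 0 0 0 0 1; 0 0 0 0 0 0 1; 0 0 0 0 0 0 1; 0 0 0 0 0 0 1; 0 0 0 0 0 0 1"
}}

```text
time_s: 16.48
eef_pos: [0.4626, -0.383, 0.0545]
eef_rot: [0.103, 0.89, 0.375, -0.237]
wrist_force: [0.3, 3.6, 6.1]
opening: 0.452
grasp_force: 60.5
```

Run:
```python
from h import *
o=log();print(o["eef_pos"],o["wrist_force"])
S=standR(.80);b=np.array([.461,-.382,.042])
t,rel=boat_in_tool(b,S);save("relB2.npz",t,rel);print(t,quat(o["eef_rot"]).inv().apply(b-o["eef_pos"]))
# path: up 0.2, above chute, down
rows((pose()[0]+[0,0,.16],pose()[1]))
for z in(.08,.022):
  P2,r2=tcp_for(chute_pt(.255,0,z),chuteR(hC),t,rel)
  q,e=best(P2,r2,[[-.65,.3,1.85,.5,1.5,-.85]]);print(P2,q.round(2),e)
```

```text
[ 0.46264787 -0.38301621  0.05447851] [0.30234056 3.64845996 6.1062908 ]
[0.00586404 0.         0.01101055] [ 0.00586404 -0.00196012  0.01101055]
[ -79.9    0.9 -138.6] [0. 0. 0.]
[0.46548641 0.00164996 0.19445965] [-0.62  0.16  1.86  0.51  1.57 -0.78] 1.7464862889227103e-11
[ 0.46645938 -0.02005543  0.14068299] [-0.66  0.27  1.86  0.5   1.49 -0.86] 1.42694245308661e-10
```

>>> {"op": "carry_out", "data": {
  "deltas": "-20 0 -35 0 0 0 1; -50 0 -87 0 0 0 1; -80 0 -139 0 0 0 1; -105 1 -182 0 0 0 1; -105 1 -182 0 0 0 1; -105 1 -182 0 0 0 1"
}}

```text
time_s: 17.23
eef_pos: [0.4616, -0.3825, 0.2623]
eef_rot: [0.102, 0.89, 0.375, -0.238]
wrist_force: [-0.4, 0.2, -2.7]
opening: 0.458
grasp_force: 61.0
```

Run:
```python
from h import *
o=log();print(o["eef_pos"],o["opening"])
t,rel=load("relB2.npz")
P2,r2=tcp_for(chute_pt(.255,0,.09),chuteR(hC),t,rel)
q,e=best(P2,r2,[[-.65,.3,1.85,.5,1.5,-.85]]);print(o["q"].round(2),q.round(2),P2)
path(q,12,1);g,C,_,_=kin()
for k in range(0,13,2):
    a,b=fk(o["q"]+(q-o["q"])*k/12,g);bp=a+(b*C).apply(t);print(a.round(3),bp.round(3))
```

```text
[ 0.46164374 -0.38253552  0.26232763] 0.4584818232807065
[-0.63  0.31  1.47 -0.52  1.46  0.23] [-0.62  0.15  1.85  0.51  1.58 -0.77] [0.46531865 0.00539227 0.20373149]
27 -24 5 0.042 0.080 -0.083 1; 54 -48 8 0.079 0.163 -0.165 1; 81 -73 8 0.109 0.249 -0.246 1; 107 -97 5 0.133 0.338 -0.326 1; 132 -121 1 0.150 0.429 -0.403 1; 156 -144 -6 0.160 0.523 -0.478 1; 179 -167 -16 0.163 0.619 -0.551 1; 201 -190 -27 0.159 0.717 -0.620 1; 221 -211 -40 0.147 0.817 -0.686 1; 240 -231 -55 0.127 0.917 -0.747 1; 257 -250 -72 0.098 1.018 -0.804 1; 272 -268 -90 0.062 1.119 -0.856 1
[ 0.462 -0.383  0.262] [ 0.461 -0.383  0.25 ]
[ 0.457 -0.318  0.228] [ 0.457 -0.316  0.216]
[ 0.455 -0.251  0.204] [ 0.455 -0.246  0.192]
[ 0.455 -0.183  0.19 ] [ 0.455 -0.176  0.179]
[ 0.457 -0.116  0.185] [ 0.456 -0.107  0.176]
[ 0.46  -0.053  0.19 ] [ 0.46  -0.042  0.183]
[0.465 0.005 0.204] [0.465 0.017 0.199]
```

Run:
```python
from h import *
o=pose()[2];t,rel=load("relB2.npz")
P2,r2=tcp_for(chute_pt(.255,0,.09)+[0,0,.08],chuteR(hC),t,rel)
q,e=best(P2,r2,[[-.65,.3,1.85,.5,1.5,-.85]]);print(q.round(2),P2,e)
path(q,12,1);g,C,_,_=kin()
for k in range(0,13,2):
    a,b=fk(o["q"]+(q-o["q"])*k/12,g);bp=a+(b*C).apply(t);co=bp+(b*C*rel).apply([[x*.042,0,z*.02] for x in(-1,1) for z in(-1,1)]);print(bp.round(3),co[np.argmin(co[:,2])].round(3))
```

```text
[-0.62  0.05  1.78  0.52  1.73 -0.69] [0.46531865 0.00539227 0.28373149] 8.326672684688672e-16
23 -24 -2 0.042 0.080 -0.070 1; 47 -49 -5 0.079 0.162 -0.142 1; 70 -73 -12 0.109 0.248 -0.214 1; 93 -97 -20 0.133 0.337 -0.288 1; 115 -120 -31 0.150 0.429 -0.361 1; 136 -143 -44 0.160 0.522 -0.435 1; 156 -166 -59 0.163 0.618 -0.508 1; 174 -188 -76 0.158 0.716 -0.581 1; 191 -209 -95 0.146 0.815 -0.652 1; 207 -229 -115 0.126 0.916 -0.722 1; 220 -249 -137 0.098 1.017 -0.790 1; 232 -268 -159 0.062 1.119 -0.856 1
[ 0.461 -0.383  0.25 ] [ 0.447 -0.397  0.208]
[ 0.457 -0.315  0.231] [ 0.444 -0.321  0.187]
[ 0.455 -0.245  0.222] [ 0.445 -0.243  0.177]
[ 0.456 -0.175  0.222] [ 0.448 -0.165  0.177]
[ 0.459 -0.107  0.232] [ 0.453 -0.089  0.189]
[ 0.462 -0.043  0.251] [ 0.458 -0.017  0.212]
[0.465 0.017 0.279] [0.463 0.048 0.244]
```

Clearance over the chute's end is fine.

>>> {"op": "carry_out", "data": {
  "deltas": "23 -24 -2 0.042 0.080 -0.070 1; 47 -49 -5 0.079 0.162 -0.142 1; 70 -73 -12 0.109 0.248 -0.214 1; 93 -97 -20 0.133 0.337 -0.288 1; 115 -120 -31 0.150 0.429 -0.361 1; 136 -143 -44 0.160 0.522 -0.435 1; 156 -166 -59 0.163 0.618 -0.508 1; 174 -188 -76 0.158 0.716 -0.581 1; 191 -209 -95 0.146 0.815 -0.652 1; 207 -229 -115 0.126 0.916 -0.722 1; 220 -249 -137 0.098 1.017 -0.790 1; 232 -268 -159 0.062 1.119 -0.856 1"
}}

```text
time_s: 18.73
eef_pos: [0.4645, 0.0062, 0.2825]
eef_rot: [-0.236, 0.655, 0.682, 0.227]
wrist_force: [-0.5, -0.7, -1.5]
opening: 0.457
grasp_force: 61.0
```

Run:
```python
from h import *
o=log();t,rel=load("relB2.npz");print(o["eef_pos"],o["opening"],o["q"].round(2))
rows(*[tcp_for(chute_pt(.255,0,z),chuteR(hC),t,rel) for z in(.09,.04,.03,.022)])
```

```text
[0.4644756  0.00620376 0.28251371] 0.4566691479673611 [-0.62  0.05  1.79  0.52  1.73 -0.69]
[-49.4   0.8  61.4] [-0.001 -0.003  0.   ]
[-92.8   0.9  86.2] [-0.001 -0.003  0.   ]
[-101.4    0.9   91.2] [-0.001 -0.003  0.   ]
[-108.4    0.9   95.2] [-0.001 -0.003  0.   ]
```

>>> {"op": "carry_out", "data": {
  "deltas": "-25 1 31 0 -0.003 0 1; -49 1 61 0 -0.003 0 1; -70 1 73 0 -0.003 0 1; -93 1 86 0 -0.003 0 1; -93 1 86 0 -0.003 0 1; -93 1 86 0 -0.003 0 1"
}}

```text
time_s: 19.48
eef_pos: [0.4672, -0.0152, 0.1591]
eef_rot: [-0.233, 0.656, 0.682, 0.225]
wrist_force: [-0.1, -0.9, -2.0]
opening: 0.462
grasp_force: 60.9
```

Run:
```python
from h import *
import cv2
o=log();t,rel=load("relB2.npz");b=o["eef_pos"]+quat(o["eef_rot"]).apply(t);print((chuteR(hC).inv().apply(b-CH)*1e3).round(1),o["wrist_force"])
rows(*[tcp_for(chute_pt(.255,0,z),chuteR(hC),t,rel) for z in(.03,.022,.02)])
i=vision.camera("scene");j=vision.camera("top")
P=proj("scene",b)[0].astype(int);Q=proj("top",b)[0].astype(int)
c=[cv2.resize(x[p[1]-40:p[1]+40,p[0]-40:p[0]+40],None,fx=5,fy=5,interpolation=cv2.INTER_CUBIC) for x,p in((i,P),(j,Q))]
cv2.imwrite("pics/s5.png",np.hstack(c))
```

```text
[257.4   0.9  40.8] [-0.07470636 -0.8533559  -1.99730966]
[-8.2 -0.9  7.5] [-0.     0.004 -0.001]
[-15.1  -0.9  11.5] [-0.     0.004 -0.001]
[-16.9  -0.9  12.6] [-0.     0.004 -0.001]
```

View pics/s5.png

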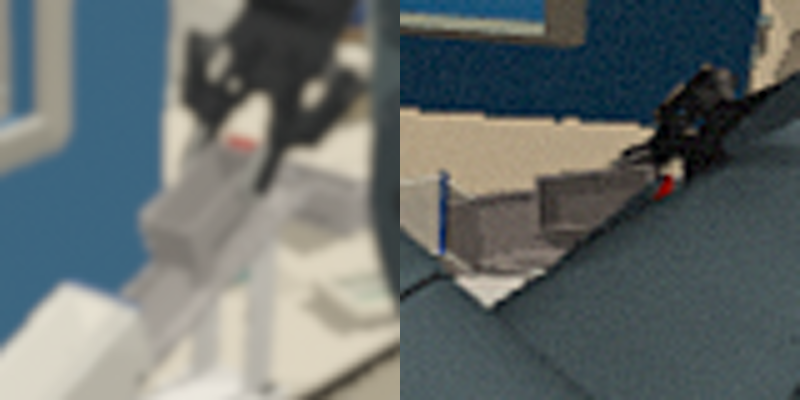

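B is held open side up above the open part of the chute, with its tab (crop (240,143)) uphill and the boat in line with the floor. I'll lower it until it touches.

>>> {"op": "carry_out", "data": {
  "deltas": "-8 -1 7.5 0 0.004 0 1; -12 -1 10 0 0.004 0 1; -14 -1 11 0 0.004 0 1; -14 -1 11 0 0.004 0 1; -14 -1 11 0 0.004 0 1"
}}

```text
time_s: 20.2
eef_pos: [0.4667, -0.0196, 0.1424]
eef_rot: [-0.234, 0.655, 0.682, 0.227]
wrist_force: [-1.9, 4.3, 4.2]
opening: 0.459
grasp_force: 61.1
```

```bash
cat > w.py <<'E'
from h import *
import sys
o=log();t,rel=load(sys.argv[1]);b=o["eef_pos"]+quat(o["eef_rot"]).apply(t);print((chuteR(hC).inv().apply(b-CH)*1e3).round(1),o["wrist_force"])
print("unit -z chute:",pose()[1].inv().apply(chuteR(hC).apply([0,0,-1])).round(2))
rows(*[tcp_for(chute_pt(.255,0,z),chuteR(hC),t,rel) for z in(.02,.018)])
E
python3 w.py relB2.npz
```

```text
[255.2   0.3  23.8] [-1.93901297  4.2739707   4.20758219]
unit -z chute: [-0.87 -0.    0.5 ]
[-3.2 -0.3  2. ] [ 0.    -0.     0.001]
[-4.9 -0.3  3. ] [ 0.    -0.     0.001]
```

>>> {"op": "carry_out", "data": {
  "deltas": "-1 0 0.6 0 0 0 1; -1.7 0 1 0 0 0 1; -1.7 0 1 0 0 0 1"
}}

```text
time_s: 20.58
eef_pos: [0.467, -0.0195, 0.1423]
eef_rot: [-0.235, 0.654, 0.682, 0.228]
wrist_force: [-3.7, 6.4, 15.9]
opening: 0.46
grasp_force: 62.3
```

```bash
python3 w.py relB2.npz
```

```text
[255.1   0.5  23.7] [-3.6805009   6.4456672  15.92412278]
unit -z chute: [-0.87 -0.    0.5 ]
[-3.2 -0.6  1.9] [ 0.001 -0.003  0.002]
[-4.9 -0.6  2.9] [ 0.001 -0.003  0.002]
```

Firm contact with the floor, so I release and retreat.

>>> {"op": "carry_out", "data": {
  "deltas": "1 0 -0.6 0 0 0 1; 1 0 -0.6 0 0 0 0.2; 1 0 -0.6 0 0 0 0; 1 0 -0.6 0 0 0 0; 1 0 -0.6 0 0 0 0; 1 0 -0.6 0 0 0 0; 1 0 -40 0 0 0 0; 1 0 -90 0 0 0 0; 1 0 -140 0 0 0 0; 1 0 -140 0 0 0 0"
}}

```text
time_s: 21.82
eef_pos: [0.4715, -0.109, 0.2538]
eef_rot: [-0.23, 0.656, 0.682, 0.227]
wrist_force: [-0.6, 0.3, -0.1]
opening: 1.004
grasp_force: 0.0
```

Run:
```python
from h import *
import cv2
o=log();print(o["eef_pos"],o["q"].round(2))
i=vision.camera("scene")
# where is the red tab?
h=cv2.cvtColor(i,cv2.COLOR_BGR2HSV);m=((h[...,0]<8)|(h[...,0]>172))&(h[...,1]>90)&(h[...,2]>90)
n,l,s,c=cv2.connectedComponentsWithStats(m.astype(np.uint8));print([(c[k].round(0).tolist(),int(s[k,4])) for k in range(1,n) if s[k,4]>4])
print("expect tab if at stop",proj("scene",chute_pt(.09,0,.036)),"if at start",proj("scene",chute_pt(.303,0,.036)))
# grasp for A
A0=np.array([.5999,-.33,.02]);A=boatR(.002)
for yf in(1,-1):
  P,r=grasp(A0,A,.0,.008,[0,0,-1],yf)
  q,e=best(P+[0,0,.1],r,[o["q"],[-.6,.3,1.6,0,1.3,0],[-.6,.3,1.6,0,1.3,2.8]]);print(P,q.round(2),e)
  P,r=grasp(chute_pt(.25,0,.03),chuteR(hC),0,.008,[0,0,-1],yf)
  q,e=best(P,r,[o["q"],[-.3,.3,1.8,0,1.3,0],[-.3,.3,1.8,0,1.3,2.8],[-.3,.3,1.8,0,1.3,-2.8]]);print(P,q.round(2),e)
```

```text
[ 0.47147713 -0.10899997  0.25381842] [-0.78  0.2   1.67  0.45  1.75 -0.85]
[([95.0, 129.0], 20)]
expect tab if at stop [[325.73778843 222.97040586]] if at start [[363.88601676 180.24867667]]
[ 0.5999 -0.33    0.009 ] [-0.68  0.54  1.4  -0.    1.21 -2.25] 7.40234739823875e-12
[ 0.4658614  -0.00515304  0.13096814] [-0.01  0.11  1.96 -0.44  1.09  0.16] 1.0655482607369036e-09
[ 0.5999 -0.33    0.009 ] [-0.68  0.54  1.4   0.    1.21  0.89] 2.806843595138911e-09
[ 0.4658614  -0.00515304  0.13096814] [-0.01  0.11  1.96 -0.44  1.09 -2.99] 9.625956698400273e-10
```

Run:
```python
from h import *
o=pose()[2];A0=np.array([.5999,-.33,.02]);A=boatR(.002)
a=np.deg2rad(22);zt=[-np.sin(a),0,-np.cos(a)]
for yf in(1,-1):
  P,r=grasp(A0,A,.008,.010,zt,yf)
  q,e=best(P-r.apply([0,0,.14]),r,[[-.6,.3,1.6,0,1.3,-2.2],[-.6,.3,1.6,0,1.3,.9]]);print(P,q.round(2),e)
  q3,e=best(P,r,[q]);print(q3.round(2),e)
  P,r=grasp(chute_pt(.25,0,.03),chuteR(hC),.008,.01,zt,yf)
  q2,e=best(P,r,[[-.3,.3,1.8,0,1.3,0],[-.3,.3,1.8,0,1.3,2.8],[-.3,.3,1.8,0,1.3,-2.8]]);print(P,q2.round(2),e)
  if yf==1:
    path(q,18,0);np.save("qA.npy",q)
    g,C,_,_=kin();print([fk(o["q"]+(q-o["q"])*k/12,g)[0].round(2).tolist() for k in range(0,13,3)])
  else: np.save("qAn.npy",q)
```

```text
[ 0.60078247 -0.32999824  0.01238351] [-0.54  0.87  0.84 -0.2   1.76 -2.12] 1.0114704057810521e-11
[-0.58  0.9   1.07 -0.21  1.5  -2.1 ] 1.878705524482882e-14
[ 0.46584128 -0.00470423  0.13443586] [-0.27  0.05  1.96 -0.    1.13 -0.31] 3.4121611739457044e-15
-15 7 -5 0.030 -0.029 -0.078 0; -29 15 -10 0.062 -0.056 -0.157 0; -44 23 -15 0.095 -0.082 -0.235 0; -59 32 -19 0.131 -0.105 -0.313 0; -74 40 -23 0.167 -0.127 -0.390 0; -89 49 -27 0.205 -0.147 -0.467 0; -103 59 -31 0.245 -0.165 -0.544 0; -118 68 -34 0.286 -0.180 -0.620 0; -132 78 -37 0.328 -0.194 -0.695 0; -146 88 -40 0.372 -0.206 -0.770 0; -160 98 -43 0.417 -0.215 -0.844 0; -174 109 -45 0.464 -0.223 -0.917 0
-187 119 -48 0.512 -0.228 -0.989 0; -200 130 -49 0.561 -0.230 -1.060 0; -213 141 -51 0.612 -0.231 -1.130 0; -226 152 -52 0.664 -0.229 -1.199 0; -237 163 -53 0.717 -0.224 -1.266 0; -249 174 -54 0.771 -0.217 -1.332 0
[[0.47, -0.11, 0.25], [0.51, -0.17, 0.23], [0.55, -0.23, 0.2], [0.6, -0.29, 0.17], [0.65, -0.33, 0.14]]
[ 0.60078247 -0.32999824  0.01238351] [-0.54  0.87  0.84 -0.2   1.76  1.02] 2.940040928973629e-12
[-0.58  0.9   1.07 -0.21  1.5   1.04] 2.4080350638288017e-14
[ 0.46584128 -0.00470423  0.13443586] [-0.27  0.05  1.96  0.    1.13  2.83] 7.261613187735309e-10
```

>>> {"op": "carry_out", "data": {
  "deltas": "-29 15 -10 0.062 -0.056 -0.157 0; -59 32 -19 0.131 -0.105 -0.313 0; -89 49 -27 0.205 -0.147 -0.467 0; -118 68 -34 0.286 -0.180 -0.620 0; -146 88 -40 0.372 -0.206 -0.770 0; -174 109 -45 0.464 -0.223 -0.917 0; -200 130 -49 0.561 -0.230 -1.060 0; -226 152 -52 0.664 -0.229 -1.199 0; -249 174 -54 0.771 -0.217 -1.332 0; -249 174 -54 0.771 -0.217 -1.332 0; -249 174 -54 0.771 -0.217 -1.332 0"
}}

```text
time_s: 23.25
eef_pos: [0.6522, -0.3273, 0.1395]
eef_rot: [-0.193, -0.001, 0.981, 0.001]
wrist_force: [0.1, -0.2, 0.7]
opening: 1.002
grasp_force: 0.0
```

Run:
```python
from h import *
import cv2
A0=np.array([.5999,-.33,.02]);A=boatR(.002);a=np.deg2rad(22);zt=[-np.sin(a),0,-np.cos(a)]
P,r=grasp(A0,A,.008,.010,zt,1);print(pose()[0],pose()[2]["q"].round(2));rows((P,r))
i=vision.camera("scene");j=vision.camera("top")
Q=proj("top",chute_pt(.15,0,.02))[0].astype(int);S=proj("scene",chute_pt(.08,0,.03))[0].astype(int)
cv2.imwrite("pics/s6.png",np.hstack([cv2.resize(x[p[1]-40:p[1]+40,p[0]-40:p[0]+40],None,fx=5,fy=5,interpolation=cv2.INTER_CUBIC) for x,p in((i,S),(j,Q))]))
```

```text
[ 0.65222028 -0.32729413  0.13946337] [-0.54  0.87  0.85 -0.2   1.76 -2.12]
[ -0.5  -3.  137.1] [ 0.003 -0.004  0.002]
```

View pics/s6.png

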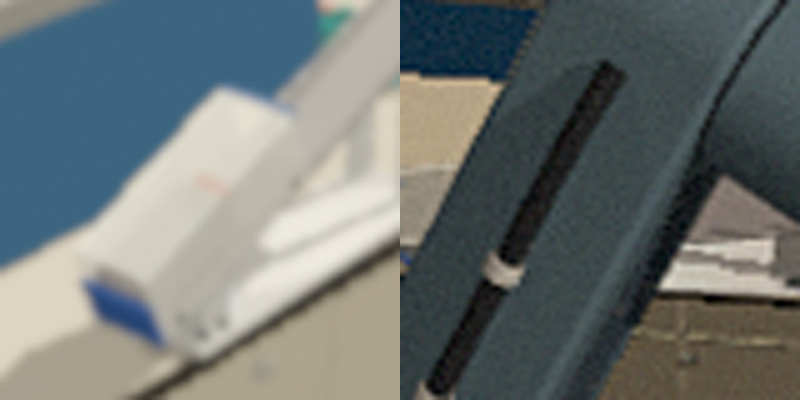

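B's red tab shows faintly through the cover at crop (212,183), about where it should be with B against the stop. Now boat A.

>>> {"op": "carry_out", "data": {
  "deltas": "0 -3 50 0.003 -0.004 0.002 0; 0 -3 100 0.003 -0.004 0.002 0; 0 -3 125 0.003 -0.004 0.002 0; 0 -3 137 0.003 -0.004 0.002 0; 0 -3 137 0.003 -0.004 0.002 0"
}}

```text
time_s: 23.98
eef_pos: [0.6012, -0.3317, 0.0145]
eef_rot: [-0.19, -0.001, 0.982, -0.001]
wrist_force: [0.2, 0.4, -0.2]
opening: 0.998
grasp_force: 0.0
```

>>> {"op": "carry_out", "data": {
  "deltas": "0 0 0 0 0 0 1; 0 0 0 0 0 0 1; 0 0 0 0 0 0 1; 0 0 0 0 0 0 1; 0 0 0 0 0 0 1; 0 0 0 0 0 0 1; 0 0 0 0 0 0 1; 0 0 0 0 0 0 1"
}}

```text
time_s: 24.98
eef_pos: [0.6025, -0.3319, 0.0153]
eef_rot: [-0.189, -0.001, 0.982, -0.002]
wrist_force: [2.2, -0.9, 5.5]
opening: 0.456
grasp_force: 62.0
```

Run:
```python
from h import *
o=log();print(o["eef_pos"],o["wrist_force"],o["opening"])
A0=np.array([.5999,-.33,.02]);A=boatR(.002)
t,rel=boat_in_tool(A0,A);save("relA.npz",t,rel);print(t,rel.as_rotvec())
rows((pose()[0]+[0,0,.22],pose()[1]))
```

```text
[ 0.60247593 -0.33190202  0.01527793] [ 2.1743884  -0.88552575  5.48862823] 0.4560032359526896
[ 0.00414061  0.         -0.00343717] [-6.50827175e-04  2.76154099e+00 -4.54592146e-03]
[  81.6   -0.7 -204.3] [0. 0. 0.]
```

>>> {"op": "carry_out", "data": {
  "deltas": "20 0 -50 0 0 0 1; 41 0 -102 0 0 0 1; 62 0 -154 0 0 0 1; 82 0 -204 0 0 0 1; 82 0 -204 0 0 0 1; 82 0 -204 0 0 0 1"
}}

```text
time_s: 25.72
eef_pos: [0.601, -0.3307, 0.2326]
eef_rot: [-0.19, -0.001, 0.982, -0.001]
wrist_force: [0.2, 1.1, -1.8]
opening: 0.456
grasp_force: 61.4
```

Run:
```python
from h import *
o=log();t,rel=load("relA.npz");print(o["eef_pos"],o["opening"],o["q"].round(2))
P2,r2=tcp_for(chute_pt(.255,0,.08)+[0,0,.05],chuteR(hC),t,rel)
q,e=best(P2,r2,[[-.27,.05,1.96,0,1.13,-.3]]);print(q.round(2),P2,e)
path(q,12,1);g,C,_,_=kin()
for k in range(0,13,2):
    a,b=fk(o["q"]+(q-o["q"])*k/12,g);bp=a+(b*C).apply(t);co=bp+(b*C*rel).apply([[x*.042,0,z*.02] for x in(-1,1) for z in(-1,1)]);print(bp.round(3),co[np.argmin(co[:,2])].round(3))
```

```text
[ 0.60102228 -0.33074338  0.23258919] 0.45608192718549573 [-0.58  0.68  0.96 -0.21  1.81 -2.17]
[-0.23 -0.07  1.86 -0.    1.35 -0.28] [0.46521988 0.00889333 0.23597852] 9.122585098355479e-11
4 30 -6 0.009 -0.032 0.125 1; 9 60 -11 0.012 -0.066 0.250 1; 16 90 -13 0.009 -0.100 0.375 1; 24 120 -14 -0.000 -0.133 0.501 1; 34 149 -13 -0.016 -0.166 0.627 1; 44 179 -10 -0.038 -0.197 0.753 1; 56 208 -5 -0.066 -0.226 0.879 1; 69 236 2 -0.100 -0.251 1.006 1; 82 264 11 -0.140 -0.272 1.132 1; 96 290 21 -0.184 -0.289 1.258 1; 111 316 33 -0.234 -0.300 1.384 1; 126 340 47 -0.288 -0.305 1.510 1
[ 0.598 -0.331  0.237] [ 0.64  -0.331  0.217]
[ 0.593 -0.27   0.25 ] [ 0.554 -0.263  0.227]
[ 0.581 -0.209  0.259] [ 0.545 -0.195  0.232]
[ 0.561 -0.149  0.262] [ 0.531 -0.129  0.232]
[ 0.534 -0.091  0.26 ] [ 0.513 -0.066  0.227]
[ 0.502 -0.037  0.252] [ 0.49  -0.007  0.218]
[0.465 0.013 0.239] [0.464 0.044 0.205]
```

The direct path would bring the wrist too near the oven, so I go round: back toward the robot first, then across.

Run:
```python
from h import *
o=pose()[2];t,rel=load("relA.npz")
P2,r2=tcp_for(chute_pt(.255,0,.08)+[0,0,.05],chuteR(hC),t,rel)
P1=P2.copy();P1[1]=-.27;P1[2]=.25
q,e=best(P1,r2,[[-.7,.05,1.96,0,1.13,-.7]]);print(q.round(2),P1,e)
path(q,12,1);g,C,_,_=kin()
print([fk(o["q"]+(q-o["q"])*k/12,g)[0].round(3).tolist() for k in range(0,13,3)])
print("then",(r2.inv().apply(P2-P1)*1e3).round(1))
```

```text
[-0.74  0.08  1.68 -0.01  1.38 -0.79] [ 0.46521988 -0.27        0.25      ] 1.6638817060266042e-13
12 2 -1 -0.005 -0.031 0.122 1; 24 4 -1 -0.014 -0.062 0.245 1; 35 7 -0 -0.026 -0.092 0.369 1; 47 11 1 -0.041 -0.121 0.494 1; 59 15 3 -0.060 -0.150 0.619 1; 70 20 5 -0.083 -0.177 0.745 1; 81 26 9 -0.108 -0.203 0.872 1; 92 32 13 -0.137 -0.227 0.999 1; 103 39 17 -0.170 -0.250 1.126 1; 113 46 22 -0.206 -0.270 1.254 1; 123 53 28 -0.245 -0.289 1.382 1; 132 61 35 -0.288 -0.305 1.510 1
[[0.601, -0.331, 0.233], [0.568, -0.324, 0.246], [0.534, -0.31, 0.254], [0.499, -0.292, 0.255], [0.465, -0.27, 0.25]]
then [278.7  12.5  12.9]
```

>>> {"op": "carry_out", "data": {
  "deltas": "12 2 -1 -0.005 -0.031 0.122 1; 24 4 -1 -0.014 -0.062 0.245 1; 35 7 -0 -0.026 -0.092 0.369 1; 47 11 1 -0.041 -0.121 0.494 1; 59 15 3 -0.060 -0.150 0.619 1; 70 20 5 -0.083 -0.177 0.745 1; 81 26 9 -0.108 -0.203 0.872 1; 92 32 13 -0.137 -0.227 0.999 1; 103 39 17 -0.170 -0.250 1.126 1; 113 46 22 -0.206 -0.270 1.254 1; 123 53 28 -0.245 -0.289 1.382 1; 132 61 35 -0.288 -0.305 1.510 1"
}}

```text
time_s: 27.22
eef_pos: [0.4642, -0.2693, 0.2475]
eef_rot: [-0.001, 0.693, 0.721, -0.002]
wrist_force: [0.5, -0.5, -0.5]
opening: 0.458
grasp_force: 61.4
```

Run:
```python
from h import *
o=log();t,rel=load("relA.npz");print(o["eef_pos"],o["opening"],o["q"].round(2))
P2,r2=tcp_for(chute_pt(.255,0,.08)+[0,0,.05],chuteR(hC),t,rel);rows((P2,r2),tcp_for(chute_pt(.255,0,.045),chuteR(hC),t,rel))
```

```text
[ 0.46415394 -0.26925577  0.24747158] 0.45829666355162463 [-0.74  0.08  1.68 -0.    1.38 -0.78]
[277.9  12.1  11.1] [-0.002 -0.003 -0.005]
[264.9  12.6  93.5] [-0.002 -0.003 -0.005]
```

>>> {"op": "carry_out", "data": {
  "deltas": "50 2 -4 0 0 0 1; 100 5 0 0 0 0 1; 150 7 3 0 0 0 1; 200 9 6 0 0 0 1; 250 11 10 -0.002 -0.003 -0.005 1; 278 12 11 -0.002 -0.003 -0.005 1; 278 12 30 -0.002 -0.003 -0.005 1; 270 12 60 -0.002 -0.003 -0.005 1; 265 13 85 -0.002 -0.003 -0.005 1; 265 13 93 -0.002 -0.003 -0.005 1; 265 13 93 -0.002 -0.003 -0.005 1"
}}

```text
time_s: 28.6
eef_pos: [0.4657, -0.0052, 0.1549]
eef_rot: [0.001, 0.69, 0.724, -0.004]
wrist_force: [-0.2, -0.4, -0.4]
opening: 0.456
grasp_force: 61.3
```

```bash
sed -i 's/(.02,.018)/(.03,.027,.024,.022)/' w.py; python3 w.py relA.npz
```

```text
[ 2.565e+02 -1.000e-01  4.590e+01] [-0.15963893 -0.35781248 -0.36837772]
unit -z chute: [-0.37  0.    0.93]
[-4.5  0.2 15.3] [-0.     0.003  0.004]
[-5.6  0.2 18.1] [-0.     0.003  0.004]
[-6.7  0.2 20.9] [-0.     0.003  0.004]
[-7.4  0.2 22.7] [-0.     0.003  0.004]
```

>>> {"op": "carry_out", "data": {
  "deltas": "-4 0 14 0 0.003 0.004 1; -5.5 0 18 0 0.003 0.004 1; -6.5 0 20 0 0.003 0.004 1; -7 0 21 0 0.003 0.004 1; -7 0 21 0 0.003 0.004 1; -7 0 21 0 0.003 0.004 1"
}}

```text
time_s: 29.35
eef_pos: [0.4673, -0.0127, 0.1355]
eef_rot: [0.002, 0.691, 0.723, -0.002]
wrist_force: [1.5, -0.1, -0.7]
opening: 0.456
grasp_force: 61.4
```

```bash
python3 w.py relA.npz
```

```text
[256.2   1.1  25. ] [ 1.46856786 -0.09205866 -0.69155711]
unit -z chute: [-0.37 -0.    0.93]
[ 2.9 -1.1 -4.2] [0.003 0.001 0.001]
[ 1.8 -1.1 -1.4] [0.003 0.001 0.001]
[ 0.7 -1.1  1.4] [0.003 0.001 0.001]
[-0.  -1.1  3.3] [0.003 0.001 0.001]
```

>>> {"op": "carry_out", "data": {
  "deltas": "-0.4 -1 1 0 0 0 1; -0.4 -1 1 0 0 0 1; -0.8 -1 2 0 0 0 1; -0.8 -1 2 0 0 0 1; -0.8 -1 2 0 0 0 1"
}}

```text
time_s: 29.98
eef_pos: [0.4663, -0.0135, 0.1333]
eef_rot: [0.002, 0.691, 0.723, -0.002]
wrist_force: [-0.4, 1.3, -0.4]
opening: 0.455
grasp_force: 61.5
```

```bash
python3 w.py relA.npz
```

```text
[256.1   0.   22.7] [-0.35313852  1.25229954 -0.38697742]
unit -z chute: [-0.37 -0.    0.93]
[ 3.7 -0.  -6.3] [0.003 0.001 0.001]
[ 2.6 -0.  -3.5] [0.003 0.001 0.001]
[ 1.5 -0.  -0.8] [0.003 0.001 0.001]
[ 0.7 -0.   1.1] [0.003 0.001 0.001]
```

>>> {"op": "carry_out", "data": {
  "deltas": "-0.4 0 1 0 0 0 1; -0.8 0 2 0 0 0 1; -0.8 0 2 0 0 0 1; -0.8 0 2 0 0 0 1"
}}

```text
time_s: 30.48
eef_pos: [0.4668, -0.0135, 0.1332]
eef_rot: [0.001, 0.691, 0.723, -0.001]
wrist_force: [-4.8, 6.5, 17.1]
opening: 0.454
grasp_force: 63.6
```

>>> {"op": "carry_out", "data": {
  "deltas": "0.3 0 -0.8 0 0 0 1; 0.3 0 -0.8 0 0 0 0.2; 0.3 0 -0.8 0 0 0 0; 0.3 0 -0.8 0 0 0 0; 0.3 0 -0.8 0 0 0 0; 0.3 0 -0.8 0 0 0 0; 0 0 -40 0 0 0 0; 0 0 -90 0 0 0 0; -60 0 -120 0 0 0 0; -120 0 -120 0 0 0 0; -180 0 -120 0 0 0 0; -180 0 -120 0 0 0 0"
}}

```text
time_s: 31.98
eef_pos: [0.474, -0.1976, 0.252]
eef_rot: [0.002, 0.693, 0.721, -0.002]
wrist_force: [0.5, 0.3, 0.8]
opening: 1.003
grasp_force: 0.0
```

Run:
```python
from h import *
import cv2
print(pose()[0])
for n in("scene","top"):
    i=vision.camera(n);cv2.imwrite(f"pics/end_{n}.png",i)
    d=i.astype(int);m=(d[...,2]-np.maximum(d[...,0],d[...,1]))
    exp=[proj(n,chute_pt(x,0,.036))[0] for x in(.09,.186,.303)]
    M=(m>12).astype(np.uint8);k,l,s,c=cv2.connectedComponentsWithStats(M)
    print(n,np.round(exp,1).tolist(),[(c[a].round(1).tolist(),int(s[a,4]),int(m[l==a].max())) for a in range(1,k) if s[a,4]>2 and min(np.linalg.norm(c[a]-e) for e in exp)<25])
```

```text
[ 0.47402748 -0.19760213  0.25204974]
scene [[325.7, 223.0], [343.7, 202.8], [363.9, 180.2]] [([348.8, 186.2], 6, 24), ([343.8, 202.5], 40, 85), ([325.2, 222.4], 22, 23)]
top [[287.0, 233.6], [312.8, 231.1], [345.7, 228.0]] [([298.5, 216.2], 1052, 25), ([272.4, 221.6], 14, 15), ([312.0, 230.7], 40, 173), ([320.0, 230.5], 13, 15), ([328.2, 230.0], 4, 13), ([285.8, 233.3], 33, 48), ([270.0, 250.3], 3, 15), ([273.7, 251.0], 3, 16), ([279.0, 251.3], 3, 16), ([283.7, 252.3], 3, 14), ([292.5, 252.5], 4, 15), ([278.5, 255.0], 4, 14), ([292.7, 257.0], 3, 13)]
```

In both cameras, both tabs sit within about 1.3 px of where resting boats should be. Handing in.

```bash
python3 -c "
from bench import ctrl
print(ctrl.hand_in())"
```

```text
the job is handed in; nothing more can be done
None
```

I handed the job in at about 32 s with both boats in the chute, open side up and tabs uphill: B against the blue stop and A against B, each tab within about 1.3 px of its expected place in both cameras; the hand-in returned no verdict.

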